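Sort the sampling leftovers into their trays

TASK

Tidy up after sampling by sorting the three things at the front of the bench with their own kind. Set the black-capped vial and the orange-capped bottle down gently in the green tray, standing upright like the white-capped vial already there, and lay the marker flat in the grey tray, along its length like the red pen. Keep vials and bottle upright all the while, leave the white-capped vial standing and the red pen lying in their trays, and do not push the petri dish or the timer aside.

Things in the scene. Friction and masses are not known exactly. Their poses are not given: they have to be found in the camera images.
- green_tray: open green plastic tray for vials and bottles, 198 x 138 mm outside, 32 mm high, walls and floor 4 mm thick, so 190 x 130 mm inside. It is fixed to the bench. Origin at the centre of its underside (the inner floor is at z = 4 mm); x along its length, y across, z up.
- grey_tray: open grey plastic tray for pens, 198 x 138 mm outside, 32 mm high, walls and floor 4 mm thick, so 190 x 130 mm inside. It is fixed to the bench. Origin at the centre of its underside (the inner floor is at z = 4 mm); x along its length, y across, z up. Green and grey trays change places between starts.
- black_cap_vial: small clear, whitish vial with a black screw cap, 23 mm in diameter, 52 mm tall, 30 g, standing loose on the bench. Origin at the centre of its underside, z up its axis. Body up to z = 40 mm, cap above.
- orange_cap_bottle: small white bottle with an orange screw cap, 36 mm in diameter, 76 mm tall, 40 g, standing loose on the bench. Origin at the centre of its underside, z up its axis. Straight body up to about z = 55 mm, then shoulder and narrower cap.
- marker: black and white marker pen lying loose on the bench, 135 mm long, 17 mm wide, 16 mm high, 25 g. Origin at the middle of its length on the underside as first lying; y along its length, z up as first lying (it may roll about y when handled, its axis being at z = 8 mm).
- white_cap_vial: small clear, whitish vial with a white screw cap, 23 mm in diameter, 52 mm tall, standing loose in the green tray near the end at the tray's -x. Origin at the centre of its underside, z up.
- red_pen: red pen, 145 mm long, 12 mm wide, 9 mm high, lying loose along the grey tray on the side of the tray's -y. Origin at the middle of its length on the underside; y along its length.
- petri_dish: flat whitish round dish, 57 mm in diameter, 15 mm high, loose on the bench between the trays. Origin at the centre of its underside. To be left alone.
- timer: black and yellow bench timer lying flat, 50 x 76 x 24 mm, at the right front of the task's things. Origin at the centre of its underside. To be left alone.
Things that resemble listed ones, but are neither listed nor needed, are in the scene too. What is shaped like the marker but pink or yellow is not meant.

How it is judged:
By the outcome, as a careful person would: the job done as asked, in the order asked, and still so for the second after the job is handed in, with the robot touching nothing.
It also fails if it takes over 67 s, if anything falls off the work surface, if the arm or the gripper's body presses on something with over 40 N, if the wrist force passes 120 N, or if a joint passes its speed limit or range.

ROBOT

A 7-joint arm with a two-finger parallel gripper is mounted at the origin on a cart in front of the work surface, level with it; the furniture and walls round the work are solid. World frame = base frame: x ahead of the robot, y to its left, z up, the work surface at z = 0. Lengths are in m, angles in rad, forces in N, time in s.
With the tool pointing down it reaches from about 0.4 to 0.85 m from the base axis. Payload 10.4 kg.
Tool frame: the origin (TCP) lies between the finger pads; the fingertips stand tcp_to_tips ahead of it and the grasp point (between the pads) lies 8 mm behind it (tcp_to_tips is the distance from the TCP to the fingertips, in m); z points along the fingers, y is the line along which they close (so a half turn about z gives the same grasp; the last joint's range is limited). The gripper opens to 85 mm and grips with 20 to 120 N. Pads are 22 mm wide; open, the fingers measure 114 mm over their backs; the gripper's body (76 mm by 85 mm) begins 54 mm behind the grasp point. The pads swing forward as they close: fully open they stand 13 mm farther back than shut.
Start: joints at [-1.355, 0.332, -0.065, 1.46, 0.022, 1.35, -0.088], TCP at [0.148, 0.607, 0.242] pointing down, gripper open.
Joint ranges: [-2.6, 2.6], [-0.5, 2.12], [-1.47, 1.34], [0.16, 2.42], [-1.27, 4.41], [0.06, 2.06], [-2.6, 2.6]. Speed limits (rad/s): [2.22, 2.22, 2.79, 2.79, 3.14, 3.14, 3.14].

INTERFACE

Orientations are given as a unit quaternion [x, y, z, w].
In Python, from workcell import * gives the robot as it stands.
- The arm moves only by the tool apply_moves, never from a script. Its argument "rows" is a list of rows, each an object of numbers: "x", "y", "z": the shift along the tool's x, y, z in mm; "ax", "ay", "az": the turn, a rotation vector about the tool's x, y, z in degrees; "gripper": the closure, from 0 (fully open) to 1 (shut). A call has 1 to 5 rows; each row shifts and turns the commanded pose from where the row before left it, along the tool's axes as they then stand; what a row does not reach is not made up. A row lasts 1/12 s, in which the tool goes at most 41.7 mm and 7.16 degrees, less where a joint would pass 70% of its speed; a pose out of reach is approached as far as the arm can. A call with a gripper value outside its range is refused whole. The fingers move at their own pace and stop on an object; "newtons" is the grip in N (left out, the last holds). Time passes only in rows, so rows that do not move let the fingers close. It gives the time, the measured TCP pose, the force, the opening and the grip force at its end, in the units of the state.
- get_obs(): the state, without advancing time (a new reading comes with each control period).
- camera(name): name is "scene" or "top" or "wrist"; returns a dict with "color" (420x560x3 uint8, red, green, blue), "fov_y" (degrees; the focal length in pixels is half the picture's height over the tangent of half this angle, whatever the lens; pixels are square), "cx", "cy" (the principal point, pixels), "k1" (the pictures are not rectified: a ray, as slopes to the right and down, at radius r is drawn at 1 + k1 r^2 times it, then the intrinsics apply), "rvec" (rotation vector, rad) and "tvec" (3), from world to camera coordinates, as OpenCV has them. Camera axes: x right, y down, z forward; pixel columns grow to the right and rows downward; lengths in m; the calibration is good to about 2 mm. A picture is of the moment at which its call begins. There is no depth.
- hand_in(): hands the job in; it is judged then, once.
The state is a dict: "clock": time; "joint_pos": joint angles; "joint_velocities": joint speeds; "tau": joint torques, N m; "position": TCP position; "ee_rot": TCP orientation; "ft_force": force on the tool from outside, world axes, zero at the start; "torque": the same for the moment, N m; "grip_width": opening from 0.0 (shut) to 1.0 (fully open); "grasp_force": force on a finger pad.
Only numpy, scipy, OpenCV 4.12 (cv2) and the standard library are available. Lean on these libraries where they do the work, as an engineer would, in place of code of your own. Each camera call takes 0.05 s, during which the arm holds its last target. There are 200 camera calls.

## Working session

There is one attempt and no reset: what is moved stays moved. The work goes in short steps, Python scripts to look and compute and a tool call to move; the robot and the scene stay as the last step left them, time stands still between calls to the robot, and variables do not carry over. Pictures are saved under pics/ and viewed, at most 10 in all, crops included, and the job is handed in when it is done.

Besides the shell and the picture viewer there is one more tool, called after ">>>" as name(argument=value, ...) on one line, values as JSON. apply_moves: Moves the arm, as the interface text tells. Its arguments: {"type":"object","properties":{"rows":{"type":"array","items":{"type":"object","properties":{"x":{"type":"number"},"y":{"type":"number"},"z":{"type":"number"},"ax":{"type":"number"},"ay":{"type":"number"},"az":{"type":"number"},"gripper":{"type":"number"}}}},"newtons":{"type":"number"}},"required":["rows"]}

```bash
mkdir -p pics; ls; cat > h.py <<'E'
from workcell import *
import numpy as np, cv2
from scipy.spatial.transform import Rotation as R
def cam(n,save=None):
    c=camera(n)
    if save: cv2.imwrite('pics/'+save,c['color'][:,:,::-1])
    return c
def KD(c):
    h=c['color'].shape[0]; f=h/2/np.tan(np.radians(c['fov_y'])/2)
    return np.array([[f,0,c['cx']],[0,f,c['cy']],[0,0,1.]]),np.array([c['k1'],0,0,0,0.])
def ray(c,uv,z):
    K,D=KD(c); uv=np.array(uv,float).reshape(-1,1,2)
    p=cv2.undistortPoints(uv,K,D).reshape(-1,2)
    M=cv2.Rodrigues(np.array(c['rvec'],float))[0]; t=np.array(c['tvec'],float).ravel()
    o=-M.T@t; d=np.c_[p,np.ones(len(p))]@M
    return o+d*((z-o[2])/d[:,2])[:,None]
def proj(c,P):
    K,D=KD(c)
    return cv2.projectPoints(np.array(P,float).reshape(-1,1,3),np.array(c['rvec'],float),np.array(c['tvec'],float),K,D)[0].reshape(-1,2)
E
python3 - <<'E'
from h import *
import pickle
for n in('scene','top','wrist'):
    c=cam(n,n+'0.png'); pickle.dump(c,open(n+'.pkl','wb'))
    M=cv2.Rodrigues(np.array(c['rvec'],float))[0]; print(n,-M.T@np.ravel(c['tvec']),c['fov_y'],c['k1'])
o=get_obs(); print({k:np.round(v,3) if not isinstance(v,str) else v for k,v in o.items()})
import workcell; print([k for k in dir(workcell) if k[0]!='_'])
try: print(tcp_to_tips)
except Exception as e: print(e)
E
```

```text
pics
scene [ 0.07027413 -1.17356469  0.66096696] 56.88505696956549 0.009477875202700057
top [ 0.27123869 -0.18198757  1.42593602] 42.411002857666055 -0.19626690451918888
wrist [0.0676893  0.62610063 0.3734159 ] 71.89246500471509 -0.031240089413546262
{'clock': np.float64(0.15), 'joint_pos': array([-1.355,  0.333, -0.065,  1.461,  0.022,  1.35 , -0.088]), 'joint_velocities': array([ 0.001, -0.003, -0.001, -0.003, -0.001, -0.001, -0.002]), 'tau': array([ 1.0000e-03, -6.2583e+01,  4.9000e-02, -3.9185e+01,  1.6000e-02,
        8.0000e-03, -0.0000e+00]), 'position': array([0.148, 0.607, 0.242]), 'ee_rot': array([ 0.119,  0.993, -0.   , -0.   ]), 'ft_force': array([-0.619, -0.697, -0.329]), 'torque': array([ 0.027, -0.018,  0.023]), 'grasp_force': np.float64(0.0), 'grip_width': np.float64(1.004)}
['MotionError', 'camera', 'get_obs', 'hand_in', 'tcp_to_tips']
0.011
```

View pics/top0.png

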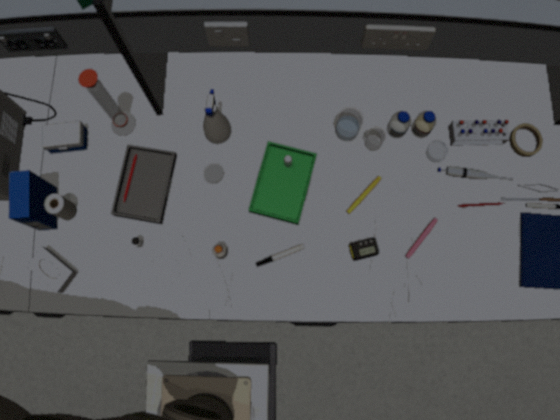

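View pics/scene0.png

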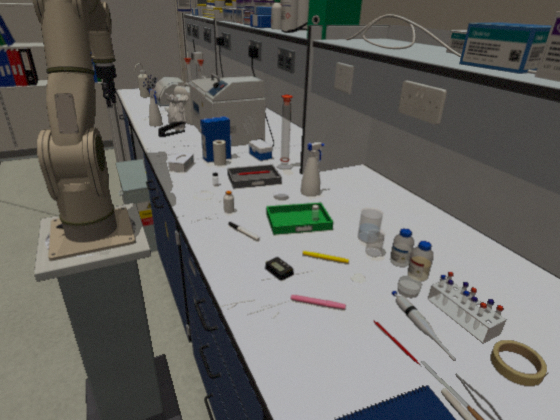

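The top view shows the grey tray at (145,185) with the red pen at (131,178), and the green tray at (283,183) with the white vial at (288,160). The black-capped vial is at (138,240), the orange bottle at (219,249) and the marker at (280,254). To be left alone: the petri dish at (214,173) and the timer at (364,248).

```bash
python3 - <<'E'
from h import *
import pickle
c=pickle.load(open('top.pkl','rb')); im=c['color']
hsv=cv2.cvtColor(im,cv2.COLOR_RGB2HSV)
def blob(m,box,n,z,rect=True):
    x0,y0,x1,y1=box; mm=np.zeros(m.shape,np.uint8); mm[y0:y1,x0:x1]=m[y0:y1,x0:x1]
    cs=cv2.findContours(mm,cv2.RETR_EXTERNAL,cv2.CHAIN_APPROX_NONE)[0]; k=max(cs,key=cv2.contourArea)
    r=cv2.minAreaRect(k); b=cv2.boxPoints(r); print(n,np.round(r[0],1),'area',cv2.contourArea(k)); 
    P=ray(c,b,z); Cn=P.mean(0); e=[P[1]-P[0],P[2]-P[1]]
    print('  ctr',np.round(Cn,3),[(round(np.linalg.norm(v),3),round(np.degrees(np.arctan2(v[1],v[0])),1)) for v in e])
H,S,V=cv2.split(hsv)
g=((H>45)&(H<80)&(S>120)).astype(np.uint8)
blob(g,(235,130,330,235),'green',.032)
blob(((V<85)).astype(np.uint8),(105,140,185,228),'grey',.032)
blob(((S>130)&((H<8)|(H>172))).astype(np.uint8),(115,145,180,225),'red',.012)
blob((V<70).astype(np.uint8),(128,230,148,250),'blackcap',.052)
blob(((S>110)&(H<25)).astype(np.uint8),(205,235,235,265),'orange',.076)
x0,y0,x1,y1=250,235,315,275
print('bg',np.median(V[235:275,250:315]),V[240:243,285:300])
blob(((V<80)).astype(np.uint8),(250,235,315,275),'marker black',.010)
blob((V<90).astype(np.uint8),(340,230,390,265),'timer',.024)
t=im[90:290,100:400]
cv2.imwrite('pics/topc.png',np.clip(cv2.resize(t[...,::-1],(800,533),interpolation=cv2.INTER_CUBIC)*1.6,0,255).astype(np.uint8))
E
```

```text
green [282.4 182.4] area 3404.0
  ctr [ 0.626 -0.189  0.032] [(np.float64(0.196), np.float64(-13.3)), (np.float64(0.135), np.float64(-104.8))]
grey [143.9 183.7] area 3682.0
  ctr [0.617 0.183 0.032] [(np.float64(0.207), np.float64(-7.5)), (np.float64(0.149), np.float64(-101.9))]
red [129.8 177.4] area 79.5
  ctr [0.638 0.229 0.012] [(np.float64(0.13), np.float64(-9.7)), (np.float64(0.008), np.float64(-103.7))]
blackcap [136.8 241.3] area 51.5
  ctr [0.456 0.186 0.052] [(np.float64(0.019), np.float64(-34.6)), (np.float64(0.028), np.float64(-124.3))]
orange [218.  248.5] area 32.0
  ctr [ 0.439 -0.03   0.076] [(np.float64(0.016), np.float64(-43.3)), (np.float64(0.016), np.float64(-133.6))]
bg 117.0 [[118 117 116 117 118 117 118 117 118 118 118 116 119 115 115]
 [115 116 117 118 116 117 115 118 118 119 118 118 116 118 116]
 [117 118 118 118 116 118 117 116 116 119 119 120 118 114 119]]
marker black [263.8 261. ] area 77.5
  ctr [ 0.417 -0.144  0.01 ] [(np.float64(0.046), np.float64(-68.3)), (np.float64(0.015), np.float64(-158.5))]
timer [363.3 248.6] area 515.0
  ctr [ 0.451 -0.404  0.024] [(np.float64(0.078), np.float64(-75.3)), (np.float64(0.052), np.float64(-166.7))]
```

View pics/topc.png

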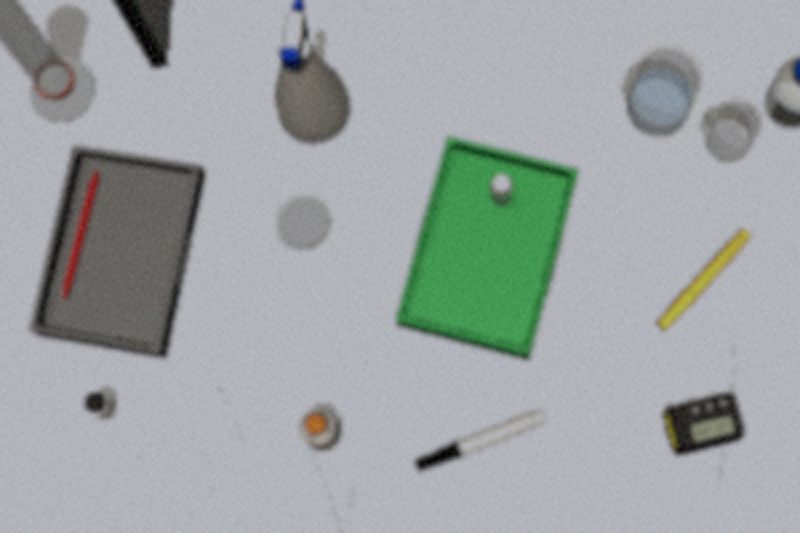

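The enlarged crop confirms the layout: black cap at (94,402), orange cap at (316,424), and the marker running from (418,466) to (543,413). The tool's closing line (about 76°) is already across the green tray, so I don't need to turn it. I'll move to above the vial.

>>> apply_moves(rows=[{"x": -30, "y": -26, "z": 3}, {"x": -30, "y": -26, "z": 3}, {"x": -30, "y": -26, "z": 3}, {"x": -30, "y": -26, "z": 3}, {"x": -30, "y": -26, "z": 3}])

```text
invalid input at $.rows[0]: expected keys x, y, z, ax, ay, az, gripper
```

>>> apply_moves(rows=[{"x": -30, "y": -26, "z": 5}, {"x": -30, "y": -26, "z": 5}, {"x": -30, "y": -26, "z": 5}, {"x": -30, "y": -26, "z": 5}, {"x": -30, "y": -26, "z": 5}])

```text
invalid input at $.rows[0]: expected keys x, y, z, ax, ay, az, gripper
```

>>> apply_moves(rows=[{"x": -30, "y": -26, "z": 3}, {"x": -30, "y": -26, "z": 3}, {"x": -30, "y": -26, "z": 3}, {}, {}])

```text
invalid input at $.rows[0]: expected keys x, y, z, ax, ay, az, gripper
```

```bash
cat >> h.py <<'E'
def state():
    o=get_obs(); Rm=R.from_quat(o['ee_rot']).as_matrix()
    print('t',round(float(o['clock']),2),'pos',np.round(o['position'],4),'x',np.round(Rm[:,0],3),'y',np.round(Rm[:,1],3),'z',np.round(Rm[:,2],3),'q',np.round(o['joint_pos'],2),'w',o['grip_width'],'f',np.round(o['ft_force'],1),'g',o['grasp_force'])
    return o,Rm
def togo(T):
    o,Rm=state(); print('togo mm tool xyz',np.round(1000*Rm.T@(np.array(T)-o['position']),1))
E
python3 - <<'E'
from h import *
import pickle
o,Rm=state(); c=cam('wrist','w1.png'); pickle.dump(c,open('w1.pkl','wb'))
# predicted pixels of vial cap from top estimate
print(proj(c,[[.456,.186,.052],[.45,.186,0]]))
E
```

```text
t 0.15 pos [0.1477 0.607  0.2417] x [-0.972  0.236 -0.   ] y [ 0.236  0.972 -0.001] z [-0.    -0.001 -1.   ] q [-1.35  0.33 -0.06  1.46  0.02  1.35 -0.09] w 1.0038670127813372 f [-0.6 -0.7 -0.3] g 0.0
[[ 78.87754438 424.15532695]
 [ 95.66996824 393.38967709]]
```

View pics/w1.png

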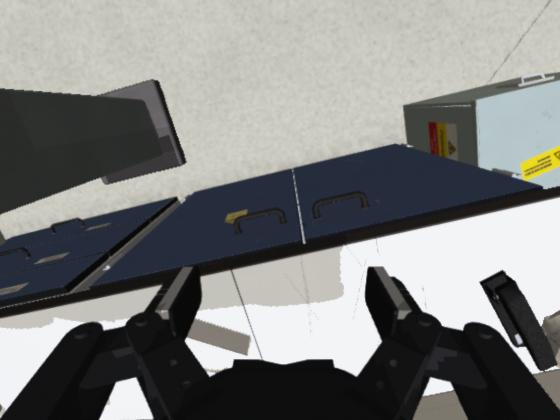

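Every row needs all seven keys. The wrist camera looks towards the robot side of the fingers (pads at about (185,310) and (380,310)), so I'll hover slightly beyond the vial.

>>> apply_moves(rows=[{"x": -31, "y": -24, "z": 3, "ax": 0, "ay": 0, "az": 0, "gripper": 0}, {"x": -31, "y": -24, "z": 3, "ax": 0, "ay": 0, "az": 0, "gripper": 0}, {"x": -31, "y": -24, "z": 3, "ax": 0, "ay": 0, "az": 0, "gripper": 0}, {"x": -31, "y": -24, "z": 3, "ax": 0, "ay": 0, "az": 0, "gripper": 0}, {"x": -31, "y": -24, "z": 3, "ax": 0, "ay": 0, "az": 0, "gripper": 0}], newtons=20)

```text
clock: 0.62
position: [0.2709, 0.4523, 0.2271]
ee_rot: [0.119, 0.993, 0.0, -0.0]
ft_force: [0.9, 1.7, 0.5]
grip_width: 1.002
grasp_force: 0.0
```

>>> apply_moves(rows=[{"x": -31, "y": -24, "z": 3, "ax": 0, "ay": 0, "az": 0, "gripper": 0}, {"x": -31, "y": -24, "z": 3, "ax": 0, "ay": 0, "az": 0, "gripper": 0}, {"x": -31, "y": -24, "z": 3, "ax": 0, "ay": 0, "az": 0, "gripper": 0}, {"x": -31, "y": -24, "z": 3, "ax": 0, "ay": 0, "az": 0, "gripper": 0}, {"x": -31, "y": -24, "z": 3, "ax": 0, "ay": 0, "az": 0, "gripper": 0}])

```text
clock: 1.03
position: [0.3931, 0.299, 0.2123]
ee_rot: [0.119, 0.993, 0.0, 0.0]
ft_force: [0.7, 0.4, -0.1]
grip_width: 1.002
grasp_force: 0.0
```

>>> apply_moves(rows=[{"x": -31, "y": -24, "z": 3, "ax": 0, "ay": 0, "az": 0, "gripper": 0}, {"x": -31, "y": -24, "z": 3, "ax": 0, "ay": 0, "az": 0, "gripper": 0}, {"x": -31, "y": -24, "z": 3, "ax": 0, "ay": 0, "az": 0, "gripper": 0}, {"x": -31, "y": -24, "z": 3, "ax": 0, "ay": 0, "az": 0, "gripper": 0}, {"x": 0, "y": 0, "z": 0, "ax": 0, "ay": 0, "az": 0, "gripper": 0}])

```text
clock: 1.45
position: [0.4938, 0.1705, 0.2]
ee_rot: [0.124, 0.992, -0.001, 0.001]
ft_force: [0.3, -0.2, 0.4]
grip_width: 1.001
grasp_force: 0.0
```

```bash
python3 - <<'E'
from h import *
import pickle
o,Rm=state(); c=cam('wrist','w1.png'); pickle.dump(c,open('w1.pkl','wb'))
print(proj(c,[[.456,.186,.052],[.45,.186,0]]))
E
```

```text
t 1.45 pos [0.4938 0.1705 0.2   ] x [-0.969  0.246 -0.002] y [ 0.246  0.969 -0.002] z [ 0.001 -0.003 -1.   ] q [-0.74  0.13  0.35  1.81 -0.04  1.21  0.94] w 1.0014674837698565 f [ 0.3 -0.2  0.4] g 0.0
[[289.902884   157.46387332]
 [287.6994169  145.30330882]]
```

View pics/w1.png

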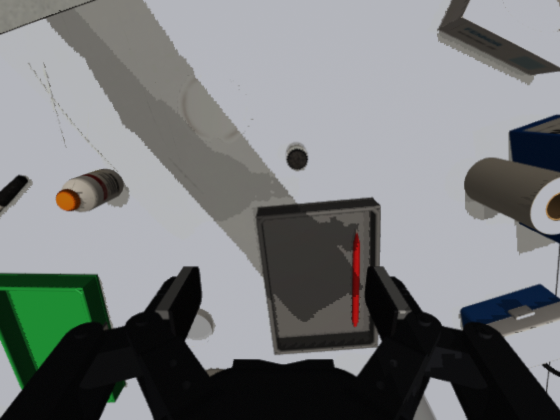

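This wrist view shows the black cap at (297,157), the orange cap at (69,199), the grey tray with corners near (258,208), (380,200), (375,347) and (275,352), and the red pen at (357,280).

```bash
cat >> h.py <<'E'
def blob(c,m,box,z,n=''):
    x0,y0,x1,y1=box; mm=np.zeros(m.shape,np.uint8); mm[y0:y1,x0:x1]=m[y0:y1,x0:x1]
    k=max(cv2.findContours(mm,cv2.RETR_EXTERNAL,cv2.CHAIN_APPROX_NONE)[0],key=cv2.contourArea)
    r=cv2.minAreaRect(k); P=ray(c,cv2.boxPoints(r),z); e=[P[1]-P[0],P[2]-P[1]]
    print(n,np.round(r[0],1),'ctr',np.round(P.mean(0),4),[(round(np.linalg.norm(v),3),round(np.degrees(np.arctan2(v[1],v[0])),1)) for v in e])
    return P
E
python3 - <<'E'
from h import *
import pickle
c=pickle.load(open('w1.pkl','rb')); H,S,V=cv2.split(cv2.cvtColor(c['color'],cv2.COLOR_RGB2HSV))
blob(c,V<60,(280,138,315,176),.052,'blackcap')
blob(c,(S>150)&(H<22),(50,180,85,215),.076,'orange')
blob(c,(S>150)&((H<8)|(H>172)),(340,225,370,340),.009,'red')
print('grey rim',np.round(ray(c,[[258,208],[380,200]],.032),3))
print('vial base?',np.round(ray(c,[[297,150]],0.0),3))
togo([.456,.186,.03])
E
```

```text
blackcap [296.5 158.5] ctr [0.4586 0.1919 0.052 ] [(np.float64(0.018), np.float64(75.8)), (np.float64(0.018), np.float64(-12.8))]
orange [ 67.5 200. ] ctr [ 0.4391 -0.0257  0.076 ] [(np.float64(0.022), np.float64(75.6)), (np.float64(0.02), np.float64(-27.2))]
red [355.4 280. ] ctr [0.6398 0.2291 0.009 ] [(np.float64(0.138), np.float64(169.3)), (np.float64(0.008), np.float64(74.4))]
grey rim [[0.504 0.139 0.032]
 [0.527 0.269 0.032]]
vial base? [[0.458 0.195 0.   ]]
t 1.5 pos [0.4919 0.174  0.2   ] x [-0.97   0.243 -0.001] y [ 0.243  0.97  -0.001] z [ 0.    -0.001 -1.   ] q [-0.74  0.13  0.34  1.81 -0.05  1.21  0.94] w 1.0014758728740398 f [-0.5  0.3 -0.6] g 0.0
togo mm tool xyz [ 37.8   3.2 170. ]
```

>>> apply_moves(rows=[{"x": 18, "y": 4, "z": 0, "ax": 0, "ay": 0, "az": 0, "gripper": 0.2}, {"x": 19, "y": 4, "z": 15, "ax": 0, "ay": 0, "az": 0, "gripper": 0.2}, {"x": 0, "y": 0, "z": 40, "ax": 0, "ay": 0, "az": 0, "gripper": 0.2}, {"x": 0, "y": 0, "z": 40, "ax": 0, "ay": 0, "az": 0, "gripper": 0.2}, {"x": 0, "y": 0, "z": 0, "ax": 0, "ay": 0, "az": 0, "gripper": 0.2}])

```text
clock: 1.92
position: [0.4514, 0.1938, 0.0993]
ee_rot: [0.118, 0.993, -0.003, -0.004]
ft_force: [-1.3, -0.5, -0.3]
grip_width: 0.801
grasp_force: 0.0
```

```bash
python3 - <<'E'
from h import *
c=cam('wrist','w2.png'); H,S,V=cv2.split(cv2.cvtColor(c['color'],cv2.COLOR_RGB2HSV))
print(proj(c,[.458,.191,.052]))
togo([.458,.191,.027])
E
```

```text
[[282.42928532 250.04673986]]
t 1.97 pos [0.4532 0.1942 0.1028] x [-0.972  0.235  0.005] y [ 0.235  0.972 -0.005] z [-0.006 -0.004 -1.   ] q [-0.78  0.18  0.31  1.97 -0.06  1.    0.89] w 0.7951302971755673 f [-0.2 -0.4 -0.1] g 0.0
togo mm tool xyz [-5.8 -1.6 75.8]
```

View pics/w2.png

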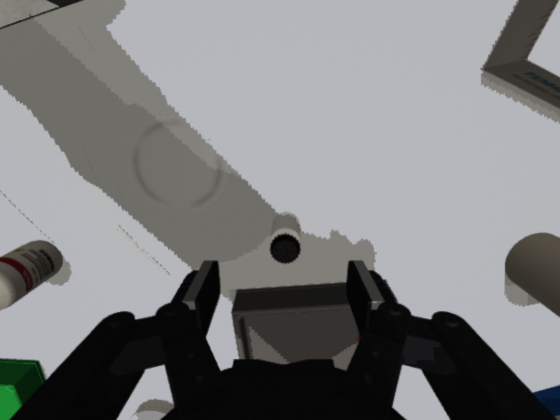

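The black cap is at (286,247), 3–4 px from the prediction (about 2 mm), and it lies between the fingers. I'll lower and grip.

>>> apply_moves(rows=[{"x": -3, "y": 0, "z": 25, "ax": 0, "ay": 0, "az": 0, "gripper": 0.2}, {"x": 0, "y": 0, "z": 25, "ax": 0, "ay": 0, "az": 0, "gripper": 0.2}, {"x": 0, "y": 0, "z": 20, "ax": 0, "ay": 0, "az": 0, "gripper": 0.2}, {"x": 0, "y": 0, "z": 5, "ax": 0, "ay": 0, "az": 0, "gripper": 0.4}, {"x": 0, "y": 0, "z": 0, "ax": 0, "ay": 0, "az": 0, "gripper": 0.5}], newtons=20)

```text
clock: 2.38
position: [0.4591, 0.1945, 0.0311]
ee_rot: [0.119, 0.993, -0.0, -0.0]
ft_force: [-0.4, -0.1, 0.7]
grip_width: 0.531
grasp_force: 0.0
```

```bash
python3 - <<'E'
from h import *
togo([.456,.193,.027])
E
```

```text
t 2.38 pos [0.4591 0.1945 0.0311] x [-0.972  0.236  0.   ] y [ 0.236  0.972 -0.   ] z [-0. -0. -1.] q [-0.75  0.3   0.29  2.02 -0.11  0.84  0.94] w 0.5313535192557408 f [-0.4 -0.1  0.7] g 0.0
togo mm tool xyz [ 2.7 -2.2  4.1]
```

>>> apply_moves(rows=[{"x": 2, "y": -2, "z": 4, "ax": 0, "ay": 0, "az": 0, "gripper": 0.55}, {"x": 0, "y": 0, "z": 0, "ax": 0, "ay": 0, "az": 0, "gripper": 0.65}, {"x": 0, "y": 0, "z": 0, "ax": 0, "ay": 0, "az": 0, "gripper": 0.75}, {"x": 0, "y": 0, "z": 0, "ax": 0, "ay": 0, "az": 0, "gripper": 0.85}, {"x": 0, "y": 0, "z": 0, "ax": 0, "ay": 0, "az": 0, "gripper": 1}], newtons=20)

```text
clock: 2.8
position: [0.4572, 0.1929, 0.0276]
ee_rot: [0.119, 0.993, 0.001, 0.001]
ft_force: [-2.5, -1.5, 7.6]
grip_width: 0.253
grasp_force: 20.1
```

>>> apply_moves(rows=[{"x": 0, "y": 0, "z": 0, "ax": 0, "ay": 0, "az": 0, "gripper": 1}, {"x": 0, "y": 0, "z": 0, "ax": 0, "ay": 0, "az": 0, "gripper": 1}, {"x": 0, "y": 0, "z": -8, "ax": 0, "ay": 0, "az": 0, "gripper": 1}, {"x": 0, "y": 0, "z": -15, "ax": 0, "ay": 0, "az": 0, "gripper": 1}, {"x": 0, "y": 0, "z": -15, "ax": 0, "ay": 0, "az": 0, "gripper": 1}])

```text
clock: 3.22
position: [0.4563, 0.1924, 0.0653]
ee_rot: [0.119, 0.993, -0.0, -0.0]
ft_force: [-0.2, -0.0, -0.0]
grip_width: 0.253
grasp_force: 19.7
```

```bash
python3 - <<'E'
from h import *
import pickle
state(); c=cam('wrist','w3.png'); pickle.dump(c,open('w3.pkl','wb'))
a=c['color'][150:420,180:400]
s=cam('scene'); b=s['color'][150:240,180:360]
cv2.imwrite('pics/w3c.png',np.hstack([cv2.resize(a,(330,405)),cv2.resize(b,(460,230)) if 0 else cv2.copyMakeBorder(cv2.resize(b,(460,230)),0,175,0,0,0)])[...,::-1])
E
```

```text
t 3.22 pos [0.4563 0.1924 0.0653] x [-0.972  0.237  0.   ] y [ 0.237  0.972 -0.   ] z [-0. -0. -1.] q [-0.77  0.24  0.3   2.   -0.09  0.92  0.92] w 0.2525416370486072 f [-0.2 -0.  -0. ] g 19.66514497090941
```

View pics/w3c.png

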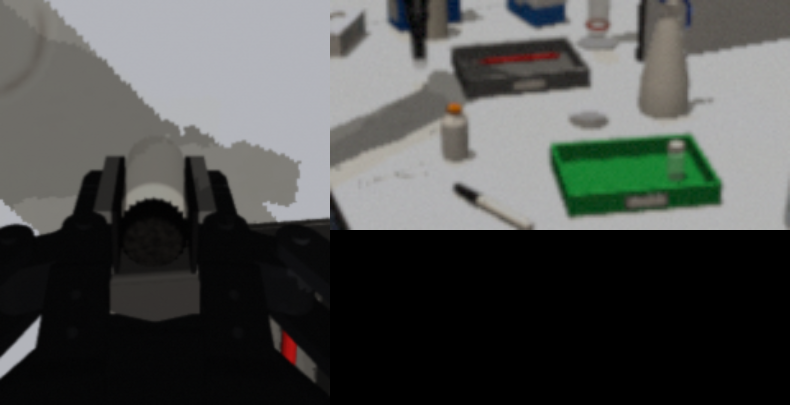

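The vial is held upright between the pads (opening about 21.5 mm) and nothing around it has moved. I'll carry it to above the green tray.

>>> apply_moves(rows=[{"x": -5, "y": -5, "z": -20, "ax": 0, "ay": 0, "az": 0, "gripper": 1}, {"x": -15, "y": -20, "z": -20, "ax": 0, "ay": 0, "az": 0, "gripper": 1}, {"x": -25, "y": -30, "z": -10, "ax": 0, "ay": 0, "az": 0, "gripper": 1}, {"x": -25, "y": -30, "z": -5, "ax": 0, "ay": 0, "az": 0, "gripper": 1}, {"x": -25, "y": -30, "z": 0, "ax": 0, "ay": 0, "az": 0, "gripper": 1}])

```text
clock: 3.73
position: [0.5228, 0.0572, 0.1209]
ee_rot: [0.119, 0.993, 0.001, 0.001]
ft_force: [0.7, 0.3, -0.4]
grip_width: 0.255
grasp_force: 19.7
```

>>> apply_moves(rows=[{"x": -25, "y": -30, "z": 0, "ax": 0, "ay": 0, "az": 0, "gripper": 1}, {"x": -25, "y": -30, "z": 0, "ax": 0, "ay": 0, "az": 0, "gripper": 1}, {"x": -25, "y": -30, "z": 0, "ax": 0, "ay": 0, "az": 0, "gripper": 1}, {"x": -25, "y": -30, "z": 0, "ax": 0, "ay": 0, "az": 0, "gripper": 1}, {"x": -25, "y": -30, "z": 0, "ax": 0, "ay": 0, "az": 0, "gripper": 1}])

```text
clock: 4.15
position: [0.6081, -0.1186, 0.1192]
ee_rot: [0.119, 0.993, 0.0, 0.0]
ft_force: [1.3, 0.7, 0.6]
grip_width: 0.254
grasp_force: 19.7
```

>>> apply_moves(rows=[{"x": -24, "y": -30, "z": 0, "ax": 0, "ay": 0, "az": 0, "gripper": 1}, {"x": -15, "y": -22, "z": 0, "ax": 0, "ay": 0, "az": 0, "gripper": 1}, {"x": -7, "y": -13, "z": 0, "ax": 0, "ay": 0, "az": 0, "gripper": 1}, {"x": 0, "y": 0, "z": 0, "ax": 0, "ay": 0, "az": 0, "gripper": 1}, {"x": 0, "y": 0, "z": 0, "ax": 0, "ay": 0, "az": 0, "gripper": 1}])

```text
clock: 4.57
position: [0.6364, -0.191, 0.1188]
ee_rot: [0.12, 0.993, 0.0, -0.0]
ft_force: [1.2, 0.9, 0.1]
grip_width: 0.253
grasp_force: 19.7
```

```bash
python3 - <<'E'
from h import *
import pickle
state(); c=cam('wrist','w4.png'); pickle.dump(c,open('w4.pkl','wb'))
t=pickle.load(open('top.pkl','rb')); print('white',ray(t,[287.9,159.4],.056))
togo([.636,-.191,.12])
H,S,V=cv2.split(cv2.cvtColor(c['color'],cv2.COLOR_RGB2HSV))
cv2.imwrite('pics/m.png',((H>45)&(H<80)&(S>120)).astype(np.uint8)*255)
E
```

```text
t 4.57 pos [ 0.6364 -0.191   0.1188] x [-0.971  0.238  0.001] y [0.238 0.971 0.   ] z [-0.001  0.    -1.   ] q [-0.14  0.54  0.5   1.51 -0.28  1.16  1.74] w 0.2531243831805702 f [1.2 0.9 0.1] g 19.700210856930198
white [[ 0.68066185 -0.20284929  0.056     ]]
t 4.62 pos [ 0.6367 -0.1896  0.1189] x [-0.972  0.236  0.001] y [0.236 0.972 0.001] z [-0.001  0.001 -1.   ] q [-0.14  0.54  0.5   1.51 -0.28  1.16  1.74] w 0.2566352926920042 f [-0.   0.6 -0.1] g 19.700335111697314
togo mm tool xyz [ 0.3 -1.5 -1.1]
```

View pics/w4.png

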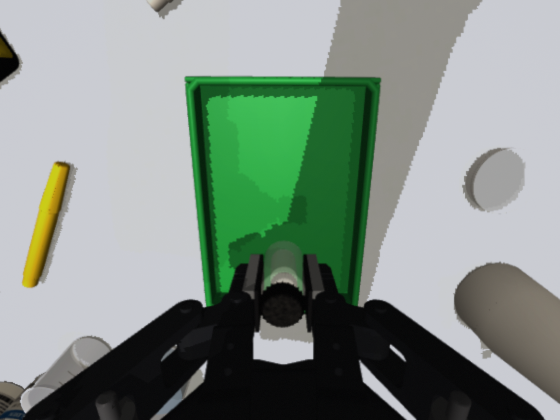

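The vial hangs upright over the tray. The tray's near rim runs from (187,79) to (380,79), and the gripper is square to it. I'll check the tray pose from the rim.

```bash
python3 - <<'E'
from h import *
import pickle
c=pickle.load(open('w4.pkl','rb'))
P=ray(c,[[187,78],[380,78],[187,88],[380,88]],.032); print(np.round(P,4))
m=(P[0]+P[1])/2; e=P[0]-P[1]; e/=np.linalg.norm(e); print('w',np.linalg.norm(P[0]-P[1]),'ang',np.degrees(np.arctan2(e[1],e[0])))
u=np.array([-e[1],e[0],0]); u*=np.sign(u[0]); C=m+u*.099; print('ctr',C,'u',u)
togo([C[0],C[1],.035])
E
```

```text
[[ 0.5182 -0.2315  0.032 ]
 [ 0.5501 -0.1008  0.032 ]
 [ 0.5243 -0.2337  0.032 ]
 [ 0.5565 -0.1018  0.032 ]]
w 0.1345027515906325 ang -103.71653232178967
ctr [ 0.63029293 -0.18965666  0.032     ] u [ 0.97148074 -0.23711847  0.        ]
t 4.62 pos [ 0.6367 -0.1896  0.1189] x [-0.972  0.236  0.001] y [0.236 0.972 0.001] z [-0.001  0.001 -1.   ] q [-0.14  0.54  0.5   1.51 -0.28  1.16  1.74] w 0.2566352926920042 f [-0.   0.6 -0.1] g 19.700335111697314
togo mm tool xyz [ 6.1 -1.7 83.9]
```

>>> apply_moves(rows=[{"x": 4, "y": 0, "z": 15, "ax": 0, "ay": 0, "az": 0, "gripper": 1}, {"x": 4, "y": -1, "z": 25, "ax": 0, "ay": 0, "az": 0, "gripper": 1}, {"x": 0, "y": 0, "z": 25, "ax": 0, "ay": 0, "az": 0, "gripper": 1}, {"x": 0, "y": 0, "z": 12, "ax": 0, "ay": 0, "az": 0, "gripper": 1}, {"x": 0, "y": 0, "z": 3, "ax": 0, "ay": 0, "az": 0, "gripper": 1}])

```text
clock: 5.03
position: [0.6276, -0.1875, 0.0369]
ee_rot: [0.118, 0.993, 0.001, -0.002]
ft_force: [0.1, 0.2, -0.7]
grip_width: 0.26
grasp_force: 19.7
```

>>> apply_moves(rows=[{"x": 0, "y": 0, "z": 2, "ax": 0, "ay": 0, "az": 0, "gripper": 1}, {"x": 0, "y": 0, "z": 2, "ax": 0, "ay": 0, "az": 0, "gripper": 1}, {"x": 0, "y": 0, "z": 1, "ax": 0, "ay": 0, "az": 0, "gripper": 1}, {"x": 0, "y": 0, "z": 0, "ax": 0, "ay": 0, "az": 0, "gripper": 1}, {"x": 0, "y": 0, "z": 0, "ax": 0, "ay": 0, "az": 0, "gripper": 1}])

```text
clock: 5.45
position: [0.6293, -0.1902, 0.0351]
ee_rot: [0.119, 0.993, 0.0, 0.001]
ft_force: [-0.7, -0.9, -0.5]
grip_width: 0.255
grasp_force: 19.7
```

>>> apply_moves(rows=[{"x": 0, "y": 0, "z": 1.5, "ax": 0, "ay": 0, "az": 0, "gripper": 1}, {"x": 0, "y": 0, "z": 1, "ax": 0, "ay": 0, "az": 0, "gripper": 1}, {"x": 0, "y": 0, "z": 1, "ax": 0, "ay": 0, "az": 0, "gripper": 1}, {"x": 0, "y": 0, "z": 0, "ax": 0, "ay": 0, "az": 0, "gripper": 1}, {"x": 0, "y": 0, "z": 0, "ax": 0, "ay": 0, "az": 0, "gripper": 1}])

```text
clock: 5.87
position: [0.6293, -0.1902, 0.0317]
ee_rot: [0.119, 0.993, 0.0, 0.0]
ft_force: [-2.5, 1.2, 7.4]
grip_width: 0.251
grasp_force: 20.1
```

Contact (7 N). I'll ease up slightly, release slowly and go up.

>>> apply_moves(rows=[{"x": 0, "y": 0, "z": -0.4, "ax": 0, "ay": 0, "az": 0, "gripper": 1}, {"x": 0, "y": 0, "z": 0, "ax": 0, "ay": 0, "az": 0, "gripper": 0.72}, {"x": 0, "y": 0, "z": 0, "ax": 0, "ay": 0, "az": 0, "gripper": 0.66}, {"x": 0, "y": 0, "z": 0, "ax": 0, "ay": 0, "az": 0, "gripper": 0.58}, {"x": 0, "y": 0, "z": 0, "ax": 0, "ay": 0, "az": 0, "gripper": 0.5}])

```text
clock: 6.28
position: [0.6287, -0.1901, 0.031]
ee_rot: [0.119, 0.993, 0.0, -0.0]
ft_force: [0.4, -0.5, 0.4]
grip_width: 0.504
grasp_force: 0.0
```

>>> apply_moves(rows=[{"x": 0, "y": 0, "z": 0, "ax": 0, "ay": 0, "az": 0, "gripper": 0.5}, {"x": 0, "y": 0, "z": -15, "ax": 0, "ay": 0, "az": 0, "gripper": 0.5}, {"x": 0, "y": 0, "z": -35, "ax": 0, "ay": 0, "az": 0, "gripper": 0.5}, {"x": 0, "y": 0, "z": -40, "ax": 0, "ay": 0, "az": 0, "gripper": 0.5}, {"x": 0, "y": 0, "z": -30, "ax": 0, "ay": 0, "az": 0, "gripper": 0.3}])

```text
clock: 6.7
position: [0.6292, -0.1907, 0.1553]
ee_rot: [0.119, 0.993, -0.0, 0.001]
ft_force: [0.4, 0.3, 0.3]
grip_width: 0.628
grasp_force: 0.0
```

```bash
python3 - <<'E'
from h import *
import pickle
state(); c=cam('wrist'); t=cam('top')
H,S,V=cv2.split(cv2.cvtColor(c['color'],cv2.COLOR_RGB2HSV))
print('pred cap',proj(c,[.629,-.190,.056]))
a=c['color'][:,100:460]; 
cv2.imwrite('pics/w5.png',np.hstack([a,cv2.resize(t['color'][130:270,220:320],(300,420))])[...,::-1])
togo([.439,-.026,.16])
E
```

```text
t 6.7 pos [ 0.6292 -0.1907  0.1553] x [-0.971  0.237 -0.002] y [ 0.237  0.971 -0.   ] z [ 0.002 -0.001 -1.   ] q [-0.15  0.49  0.52  1.5  -0.25  1.21  1.73] w 0.6280895986357874 f [0.4 0.3 0.3] g 0.0
pred cap [[284.28718634 213.70472634]]
t 6.8 pos [ 0.6316 -0.1915  0.1586] x [-0.971  0.237 -0.01 ] y [0.237 0.971 0.001] z [ 0.01  -0.002 -1.   ] q [-0.15  0.49  0.52  1.5  -0.25  1.21  1.73] w 0.6987725750115208 f [0.9 0.3 0. ] g 0.0
togo mm tool xyz [226.4 115.1  -3.6]
```

View pics/w5.png

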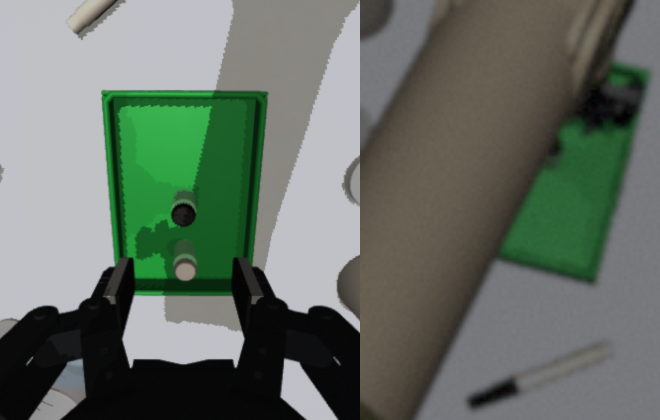

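The black-capped vial stands upright at (284,214) in the wrist picture, as predicted, and the white vial still stands behind it. Next is the bottle.

>>> apply_moves(rows=[{"x": 25, "y": 15, "z": 0, "ax": 0, "ay": 0, "az": 0, "gripper": 0}, {"x": 33, "y": 20, "z": 0, "ax": 0, "ay": 0, "az": 0, "gripper": 0}, {"x": 33, "y": 20, "z": 0, "ax": 0, "ay": 0, "az": 0, "gripper": 0}, {"x": 33, "y": 20, "z": 0, "ax": 0, "ay": 0, "az": 0, "gripper": 0}, {"x": 32, "y": 20, "z": 0, "ax": 0, "ay": 0, "az": 0, "gripper": 0}])

```text
clock: 7.22
position: [0.4981, -0.0599, 0.1512]
ee_rot: [0.119, 0.993, 0.0, -0.0]
ft_force: [0.6, 0.5, 0.5]
grip_width: 1.002
grasp_force: 0.0
```

>>> apply_moves(rows=[{"x": 20, "y": 13, "z": 0, "ax": 0, "ay": 0, "az": 0, "gripper": 0}, {"x": 10, "y": 7, "z": 0, "ax": 0, "ay": 0, "az": 0, "gripper": 0}, {"x": 0, "y": 0, "z": 0, "ax": 0, "ay": 0, "az": 0, "gripper": 0}, {"x": 0, "y": 0, "z": 0, "ax": 0, "ay": 0, "az": 0, "gripper": 0}, {"x": 0, "y": 0, "z": 0, "ax": 0, "ay": 0, "az": 0, "gripper": 0}])

```text
clock: 7.63
position: [0.4759, -0.0352, 0.1515]
ee_rot: [0.12, 0.993, 0.0, 0.0]
ft_force: [-0.9, 0.2, -0.4]
grip_width: 1.002
grasp_force: 0.0
```

```bash
python3 - <<'E'
from h import *
import pickle
c=cam('wrist','w6.png'); pickle.dump(c,open('w6.pkl','wb')); H,S,V=cv2.split(cv2.cvtColor(c['color'],cv2.COLOR_RGB2HSV))
print(proj(c,[.439,-.026,.076]))
P=blob(c,(S>150)&(H<22),(180,50,380,330),.076,'orange')
togo([*P.mean(0)[:2],.03])
# marker: black+white in view?
print(proj(c,[[.417,-.144,.01],[.45,-.22,.01]]))
E
```

```text
[[283.87125101 175.96375035]]
orange [279. 176.] ctr [ 0.4383 -0.0295  0.076 ] [(np.float64(0.019), np.float64(165.2)), (np.float64(0.019), np.float64(76.3))]
t 7.68 pos [ 0.476  -0.0354  0.1514] x [-0.971  0.238 -0.001] y [ 0.238  0.971 -0.   ] z [ 0.001 -0.    -1.   ] q [-0.47  0.07  0.47  1.98 -0.04  1.1   1.35] w 1.001557072760508 f [ 0.7 -0.3  1.2] g 0.0
togo mm tool xyz [ 38.   -3.2 121.4]
[[158.36894818 168.39329245]
 [101.21050539 217.44807445]]
```

>>> apply_moves(rows=[{"x": 19, "y": -2, "z": 0, "ax": 0, "ay": 0, "az": 0, "gripper": 0}, {"x": 19, "y": -1, "z": 5, "ax": 0, "ay": 0, "az": 0, "gripper": 0}, {"x": 0, "y": 0, "z": 30, "ax": 0, "ay": 0, "az": 0, "gripper": 0}, {"x": 0, "y": 0, "z": 20, "ax": 0, "ay": 0, "az": 0, "gripper": 0}, {"x": 0, "y": 0, "z": 0, "ax": 0, "ay": 0, "az": 0, "gripper": 0}])

```text
clock: 8.1
position: [0.4357, -0.0293, 0.0932]
ee_rot: [0.12, 0.993, -0.001, -0.002]
ft_force: [-1.0, 0.1, 0.0]
grip_width: 1.0
grasp_force: 0.0
```

```bash
python3 - <<'E'
from h import *
c=cam('wrist','w7.png'); H,S,V=cv2.split(cv2.cvtColor(c['color'],cv2.COLOR_RGB2HSV))
print(proj(c,[.438,-.029,.076]))
P=blob(c,(S>150)&(H<22),(180,50,380,400),.076,'orange')
togo([*P.mean(0)[:2],.03])
E
```

```text
[[285.25995371 265.22088712]]
orange [285. 263.] ctr [ 0.4368 -0.0289  0.076 ] [(np.float64(0.019), np.float64(76.3)), (np.float64(0.021), np.float64(-12.5))]
t 8.15 pos [ 0.4368 -0.0293  0.095 ] x [-0.971  0.238  0.003] y [ 0.238  0.971 -0.002] z [-0.004 -0.001 -1.   ] q [-0.48  0.06  0.46  2.12 -0.03  0.97  1.33] w 1.0010642196771897 f [0.3 0.5 0.9] g 0.0
togo mm tool xyz [-0.1  0.6 65. ]
```

Well centred; I'll descend and grip.

>>> apply_moves(rows=[{"x": 0, "y": 0, "z": 25, "ax": 0, "ay": 0, "az": 0, "gripper": 0}, {"x": 0, "y": 0, "z": 25, "ax": 0, "ay": 0, "az": 0, "gripper": 0.1}, {"x": 0, "y": 0, "z": 14, "ax": 0, "ay": 0, "az": 0, "gripper": 0.2}, {"x": 0, "y": 0, "z": 0, "ax": 0, "ay": 0, "az": 0, "gripper": 0.35}, {"x": 0, "y": 0, "z": 0, "ax": 0, "ay": 0, "az": 0, "gripper": 0.45}])

```text
clock: 8.57
position: [0.4384, -0.0288, 0.033]
ee_rot: [0.12, 0.993, -0.0, -0.0]
ft_force: [0.4, 0.1, 0.1]
grip_width: 0.555
grasp_force: 0.0
```

>>> apply_moves(rows=[{"x": 0, "y": 0, "z": 0, "ax": 0, "ay": 0, "az": 0, "gripper": 0.5}, {"x": 0, "y": 0, "z": 0, "ax": 0, "ay": 0, "az": 0, "gripper": 0.55}, {"x": 0, "y": 0, "z": 0, "ax": 0, "ay": 0, "az": 0, "gripper": 0.6}, {"x": 0, "y": 0, "z": 0, "ax": 0, "ay": 0, "az": 0, "gripper": 0.8}, {"x": 0, "y": 0, "z": 0, "ax": 0, "ay": 0, "az": 0, "gripper": 1}])

```text
clock: 8.98
position: [0.4389, -0.0283, 0.0336]
ee_rot: [0.119, 0.993, 0.0, 0.001]
ft_force: [-0.7, -0.7, 7.5]
grip_width: 0.412
grasp_force: 19.3
```

>>> apply_moves(rows=[{"x": 0, "y": 0, "z": 0, "ax": 0, "ay": 0, "az": 0, "gripper": 1}, {"x": 0, "y": 0, "z": -8, "ax": 0, "ay": 0, "az": 0, "gripper": 1}, {"x": 0, "y": 0, "z": -20, "ax": 0, "ay": 0, "az": 0, "gripper": 1}, {"x": 0, "y": 0, "z": -30, "ax": 0, "ay": 0, "az": 0, "gripper": 1}, {"x": 0, "y": 0, "z": -30, "ax": 0, "ay": 0, "az": 0, "gripper": 1}])

```text
clock: 9.4
position: [0.4371, -0.0287, 0.1219]
ee_rot: [0.119, 0.993, -0.0, -0.0]
ft_force: [1.1, -0.3, 0.2]
grip_width: 0.408
grasp_force: 20.3
```

```bash
python3 - <<'E'
from h import *
u=np.array([.9715,-.237]); C=np.array([.6285,-.1895])-u*.056; print(C)
togo([*C,.14])
c=cam('wrist','w8.png'); H,S,V=cv2.split(cv2.cvtColor(c['color'],cv2.COLOR_RGB2HSV))
P=blob(c,(S>150)&(H<22),(180,150,380,400),.15,'orange')
E
```

```text
[ 0.574096 -0.176228]
t 9.4 pos [ 0.4371 -0.0287  0.1219] x [-0.971  0.237  0.001] y [ 0.237  0.971 -0.001] z [-0.001 -0.001 -1.   ] q [-0.5   0.02  0.47  2.1  -0.01  1.03  1.31] w 0.4080893978970428 f [ 1.1 -0.3  0.2] g 20.307907484821044
togo mm tool xyz [-168.  -110.9  -18.2]
orange [283.  329.5] ctr [ 0.446  -0.0313  0.15  ] [(np.float64(0.022), np.float64(76.4)), (np.float64(0.027), np.float64(-11.9))]
```

>>> apply_moves(rows=[{"x": -18, "y": -12, "z": 0, "ax": 0, "ay": 0, "az": 0, "gripper": 1}, {"x": -30, "y": -20, "z": 0, "ax": 0, "ay": 0, "az": 0, "gripper": 1}, {"x": -30, "y": -20, "z": 0, "ax": 0, "ay": 0, "az": 0, "gripper": 1}, {"x": -30, "y": -20, "z": 0, "ax": 0, "ay": 0, "az": 0, "gripper": 1}, {"x": -30, "y": -20, "z": 0, "ax": 0, "ay": 0, "az": 0, "gripper": 1}])

```text
clock: 9.87
position: [0.5514, -0.1514, 0.1212]
ee_rot: [0.119, 0.993, 0.0, 0.001]
ft_force: [1.5, 0.8, -0.4]
grip_width: 0.411
grasp_force: 20.3
```

>>> apply_moves(rows=[{"x": -20, "y": -13, "z": 0, "ax": 0, "ay": 0, "az": 0, "gripper": 1}, {"x": -10, "y": -6, "z": 0, "ax": 0, "ay": 0, "az": 0, "gripper": 1}, {"x": 0, "y": 0, "z": 0, "ax": 0, "ay": 0, "az": 0, "gripper": 1}, {"x": 0, "y": 0, "z": 0, "ax": 0, "ay": 0, "az": 0, "gripper": 1}, {"x": 0, "y": 0, "z": 0, "ax": 0, "ay": 0, "az": 0, "gripper": 1}])

```text
clock: 10.28
position: [0.5742, -0.175, 0.1205]
ee_rot: [0.119, 0.993, 0.0, -0.0]
ft_force: [-0.2, 0.3, -0.7]
grip_width: 0.411
grasp_force: 20.3
```

```bash
python3 - <<'E'
from h import *
togo([.5741,-.1762,.0372])
E
```

```text
t 10.28 pos [ 0.5742 -0.175   0.1205] x [-0.972  0.236  0.   ] y [0.236 0.972 0.001] z [-0.     0.001 -1.   ] q [-0.23  0.41  0.56  1.7  -0.24  1.1   1.74] w 0.41082627621496615 f [-0.2  0.3 -0.7] g 20.32126678561326
togo mm tool xyz [-0.2 -1.3 83.3]
```

>>> apply_moves(rows=[{"x": 0, "y": -1, "z": 20, "ax": 0, "ay": 0, "az": 0, "gripper": 1}, {"x": 0, "y": 0, "z": 28, "ax": 0, "ay": 0, "az": 0, "gripper": 1}, {"x": 0, "y": 0, "z": 20, "ax": 0, "ay": 0, "az": 0, "gripper": 1}, {"x": 0, "y": 0, "z": 7, "ax": 0, "ay": 0, "az": 0, "gripper": 1}, {"x": 0, "y": 0, "z": 2, "ax": 0, "ay": 0, "az": 0, "gripper": 1}])

```text
clock: 10.7
position: [0.5734, -0.1756, 0.0423]
ee_rot: [0.119, 0.993, 0.0, -0.001]
ft_force: [-0.5, -0.1, 0.3]
grip_width: 0.414
grasp_force: 20.3
```

>>> apply_moves(rows=[{"x": 0, "y": 0, "z": 1.5, "ax": 0, "ay": 0, "az": 0, "gripper": 1}, {"x": 0, "y": 0, "z": 1, "ax": 0, "ay": 0, "az": 0, "gripper": 1}, {"x": 0, "y": 0, "z": 1, "ax": 0, "ay": 0, "az": 0, "gripper": 1}, {"x": 0, "y": 0, "z": 0, "ax": 0, "ay": 0, "az": 0, "gripper": 1}, {"x": 0, "y": 0, "z": 0, "ax": 0, "ay": 0, "az": 0, "gripper": 1}])

```text
clock: 11.12
position: [0.5748, -0.1769, 0.0403]
ee_rot: [0.119, 0.993, 0.0, 0.0]
ft_force: [0.4, -0.2, -1.3]
grip_width: 0.41
grasp_force: 20.3
```

>>> apply_moves(rows=[{"x": 0, "y": 0, "z": 1, "ax": 0, "ay": 0, "az": 0, "gripper": 1}, {"x": 0, "y": 0, "z": 1, "ax": 0, "ay": 0, "az": 0, "gripper": 1}, {"x": 0, "y": 0, "z": 0.5, "ax": 0, "ay": 0, "az": 0, "gripper": 1}, {"x": 0, "y": 0, "z": 0, "ax": 0, "ay": 0, "az": 0, "gripper": 1}, {"x": 0, "y": 0, "z": 0, "ax": 0, "ay": 0, "az": 0, "gripper": 1}])

```text
clock: 11.53
position: [0.5747, -0.1769, 0.0378]
ee_rot: [0.119, 0.993, 0.0, 0.0]
ft_force: [-2.1, -0.1, 6.1]
grip_width: 0.413
grasp_force: 20.9
```

>>> apply_moves(rows=[{"x": 0, "y": 0, "z": -0.3, "ax": 0, "ay": 0, "az": 0, "gripper": 1}, {"x": 0, "y": 0, "z": 0, "ax": 0, "ay": 0, "az": 0, "gripper": 0.56}, {"x": 0, "y": 0, "z": 0, "ax": 0, "ay": 0, "az": 0, "gripper": 0.5}, {"x": 0, "y": 0, "z": 0, "ax": 0, "ay": 0, "az": 0, "gripper": 0.42}, {"x": 0, "y": 0, "z": 0, "ax": 0, "ay": 0, "az": 0, "gripper": 0.35}])

```text
clock: 11.95
position: [0.5744, -0.1768, 0.0373]
ee_rot: [0.119, 0.993, 0.0, -0.0]
ft_force: [0.3, -0.3, 0.0]
grip_width: 0.648
grasp_force: 0.0
```

>>> apply_moves(rows=[{"x": 0, "y": 0, "z": 0, "ax": 0, "ay": 0, "az": 0, "gripper": 0.35}, {"x": 0, "y": 0, "z": -15, "ax": 0, "ay": 0, "az": 0, "gripper": 0.35}, {"x": 0, "y": 0, "z": -35, "ax": 0, "ay": 0, "az": 0, "gripper": 0.35}, {"x": 0, "y": 0, "z": -40, "ax": 0, "ay": 0, "az": 0, "gripper": 0.35}, {"x": 0, "y": 0, "z": -40, "ax": 0, "ay": 0, "az": 0, "gripper": 0.35}])

```text
clock: 12.37
position: [0.5737, -0.1769, 0.1685]
ee_rot: [0.119, 0.993, -0.0, -0.001]
ft_force: [1.4, -0.6, 0.4]
grip_width: 0.649
grasp_force: 0.0
```

>>> apply_moves(rows=[{"x": 0, "y": 0, "z": -25, "ax": 0, "ay": 0, "az": 0, "gripper": 0.35}, {"x": 0, "y": 0, "z": 0, "ax": 0, "ay": 0, "az": 0, "gripper": 0.35}, {"x": 0, "y": 0, "z": 0, "ax": 0, "ay": 0, "az": 0, "gripper": 0.35}, {"x": 0, "y": 0, "z": 0, "ax": 0, "ay": 0, "az": 0, "gripper": 0.35}, {"x": 0, "y": 0, "z": 0, "ax": 0, "ay": 0, "az": 0, "gripper": 0.35}])

```text
clock: 12.78
position: [0.5737, -0.1765, 0.1909]
ee_rot: [0.119, 0.993, 0.0, -0.001]
ft_force: [-0.1, 0.6, 0.3]
grip_width: 0.656
grasp_force: 0.0
```

```bash
python3 - <<'E'
from h import *
import pickle
state()
c=cam('wrist','w9.png'); pickle.dump(c,open('w9.pkl','wb'));H,S,V=cv2.split(cv2.cvtColor(c['color'],cv2.COLOR_RGB2HSV))
print('bottle pred',proj(c,[.5747,-.1769,.080]),'vial',proj(c,[.629,-.190,.056]))
blob(c,(S>150)&(H<22),(180,50,380,330),.080,'orange')
print('marker pred',proj(c,[[.406,-.122,.01],[.455,-.25,.01],[.433,-.185,.008]]))
# marker: dark part and white part vs bench
print('bench V,S',np.median(V[20:120,200:400]),np.median(S[20:120,200:400]))
blob(c,V<60,(150,0,480,110),.008,'dark')
E
```

```text
t 12.78 pos [ 0.5737 -0.1765  0.1909] x [-0.972  0.236  0.002] y [ 0.236  0.972 -0.   ] z [-0.002  0.    -1.   ] q [-0.25  0.34  0.59  1.62 -0.2   1.24  1.71] w 0.6562592424882752 f [-0.1  0.6  0.3] g 0.0
bottle pred [[283.42948395 211.33160833]] vial [[283.4530969  255.22790294]]
orange [283.  210.5] ctr [ 0.574  -0.1771  0.08  ] [(np.float64(0.019), np.float64(76.4)), (np.float64(0.02), np.float64(-13.0))]
marker pred [[297.91214055   8.1758531 ]
 [185.60955585  96.67017538]
 [241.35131688  56.76352557]]
bench V,S 160.0 12.0
dark [278.2  28. ] ctr [ 0.4173 -0.1441  0.008 ] [(np.float64(0.047), np.float64(110.7)), (np.float64(0.015), np.float64(28.3))]
```

View pics/w9.png

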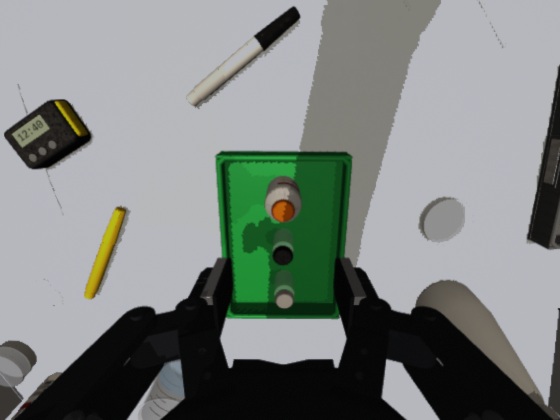

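The orange bottle is at (283,210), the black vial at (283,255) and the white vial at (284,298), all standing. The marker runs from (298,10) to (191,102). That is my tenth picture, so from here I work from numbers only.

```bash
python3 - <<'E'
from h import *
import pickle
c=pickle.load(open('w9.pkl','rb'))
im=c['color'].astype(int); H,S,V=cv2.split(cv2.cvtColor(c['color'],cv2.COLOR_RGB2HSV))
b=np.median(im[20:120,330:0:-1].reshape(-1,3),0) ; roi=(slice(0,115),slice(170,310))
# warm white vs bluish bench: use B-R
d=im[...,2]-im[...,0]; print('bench d',np.median(d[120:150,150:210]),'marker d',d[88:96,198:206].mean(), )
m=((d<4)|(V<70)).astype(np.uint8); m=cv2.morphologyEx(m,cv2.MORPH_OPEN,np.ones((3,3),np.uint8))
P=blob(c,m,(170,0,308,115),.008,'marker')
P2=ray(c,[[297,11],[192,101]],.008); print(P2.mean(0),np.linalg.norm(P2[0]-P2[1]),np.degrees(np.arctan2(*(P2[0]-P2[1])[1::-1])))
C=P.mean(0); togo([C[0],C[1],.1])
# timer geometry
blob(c,(V<70),(0,90,100,175),.024,'timer')
E
```

```text
bench d 5.0 marker d -20.15625
marker [244.4  58. ] ctr [ 0.4357 -0.1851  0.008 ] [(np.float64(0.137), np.float64(112.2)), (np.float64(0.02), np.float64(30.2))]
[ 0.43392059 -0.18435548  0.008     ] 0.13334666183855132 113.3238909692444
t 12.83 pos [ 0.5738 -0.1766  0.1909] x [-0.972  0.236  0.002] y [ 0.236  0.972 -0.   ] z [-0.002  0.    -1.   ] q [-0.25  0.34  0.59  1.62 -0.2   1.24  1.71] w 0.6552945403240694 f [ 0.1  0.6 -0.2] g 0.0
togo mm tool xyz [131.9 -40.8  91.3]
timer [ 47.8 135.2] ctr [ 0.4569 -0.3978  0.024 ] [(np.float64(0.082), np.float64(104.3)), (np.float64(0.051), np.float64(14.8))]
```

Reaching the closing line (23°) by turning forward would bring joint 7 to its limit, so I'll turn back −127° instead. First I'll go above the marker.

>>> apply_moves(rows=[{"x": 20, "y": -6, "z": 0, "ax": 0, "ay": 0, "az": 0, "gripper": 0.35}, {"x": 34, "y": -10, "z": 8, "ax": 0, "ay": 0, "az": 0, "gripper": 0.35}, {"x": 34, "y": -11, "z": 8, "ax": 0, "ay": 0, "az": 0, "gripper": 0.35}, {"x": 29, "y": -9, "z": 8, "ax": 0, "ay": 0, "az": 0, "gripper": 0.35}, {"x": 15, "y": -5, "z": 6, "ax": 0, "ay": 0, "az": 0, "gripper": 0.35}])

```text
clock: 13.25
position: [0.4326, -0.1857, 0.1606]
ee_rot: [0.12, 0.993, 0.0, -0.002]
ft_force: [0.4, 0.1, -0.3]
grip_width: 0.65
grasp_force: 0.0
```

>>> apply_moves(rows=[{"x": 0, "y": 0, "z": 0, "ax": 0, "ay": 0, "az": -7, "gripper": 0.35}, {"x": 0, "y": 0, "z": 0, "ax": 0, "ay": 0, "az": -7, "gripper": 0.35}, {"x": 0, "y": 0, "z": 0, "ax": 0, "ay": 0, "az": -7, "gripper": 0.35}, {"x": 0, "y": 0, "z": 0, "ax": 0, "ay": 0, "az": -7, "gripper": 0.35}, {"x": 0, "y": 0, "z": 0, "ax": 0, "ay": 0, "az": -7, "gripper": 0.35}])

```text
clock: 13.67
position: [0.4359, -0.1854, 0.1616]
ee_rot: [-0.188, 0.982, 0.0, -0.001]
ft_force: [-0.5, -0.5, 0.2]
grip_width: 0.651
grasp_force: 0.0
```

>>> apply_moves(rows=[{"x": 0, "y": 0, "z": 0, "ax": 0, "ay": 0, "az": -7, "gripper": 0.35}, {"x": 0, "y": 0, "z": 0, "ax": 0, "ay": 0, "az": -7, "gripper": 0.35}, {"x": 0, "y": 0, "z": 0, "ax": 0, "ay": 0, "az": -7, "gripper": 0.35}, {"x": 0, "y": 0, "z": 0, "ax": 0, "ay": 0, "az": -7, "gripper": 0.35}, {"x": 0, "y": 0, "z": 0, "ax": 0, "ay": 0, "az": -7, "gripper": 0.35}])

```text
clock: 14.08
position: [0.4345, -0.188, 0.1581]
ee_rot: [-0.333, 0.943, -0.002, -0.008]
ft_force: [0.2, -0.7, -0.2]
grip_width: 0.646
grasp_force: 0.0
```

```bash
python3 - <<'E'
from h import *
o,Rm=state(); print('yaw y',np.degrees(np.arctan2(Rm[1,1],Rm[0,1])))
E
```

```text
t 14.08 pos [ 0.4345 -0.188   0.1581] x [-0.778 -0.628  0.017] y [-0.628  0.778  0.002] z [-0.014 -0.009 -1.   ] q [ 0.12  0.07  0.19  1.96 -0.    1.13  2.56] w 0.6461199795197089 f [ 0.2 -0.7 -0.2] g 0.0
yaw y 128.91145973014244
```

Joint 7 actually grows with positive yaw and has stopped at its limit (2.56), so I'll turn the other way to reach 23°.

>>> apply_moves(rows=[{"x": 0, "y": 0, "z": 0, "ax": 0, "ay": 0, "az": 7, "gripper": 0.35}, {"x": 0, "y": 0, "z": 0, "ax": 0, "ay": 0, "az": 7, "gripper": 0.35}, {"x": 0, "y": 0, "z": 0, "ax": 0, "ay": 0, "az": 7, "gripper": 0.35}, {"x": 0, "y": 0, "z": 0, "ax": 0, "ay": 0, "az": 7, "gripper": 0.35}, {"x": 0, "y": 0, "z": 0, "ax": 0, "ay": 0, "az": 7, "gripper": 0.35}])

```text
clock: 14.5
position: [0.4341, -0.1889, 0.158]
ee_rot: [-0.03, 1.0, -0.004, -0.007]
ft_force: [1.1, 0.1, 0.5]
grip_width: 0.65
grasp_force: 0.0
```

>>> apply_moves(rows=[{"x": 0, "y": 0, "z": 0, "ax": 0, "ay": 0, "az": 7, "gripper": 0.35}, {"x": 0, "y": 0, "z": 0, "ax": 0, "ay": 0, "az": 7, "gripper": 0.35}, {"x": 0, "y": 0, "z": 0, "ax": 0, "ay": 0, "az": 7, "gripper": 0.35}, {"x": 0, "y": 0, "z": 0, "ax": 0, "ay": 0, "az": 7, "gripper": 0.35}, {"x": 0, "y": 0, "z": 0, "ax": 0, "ay": 0, "az": 7, "gripper": 0.35}])

```text
clock: 14.92
position: [0.4341, -0.1887, 0.158]
ee_rot: [0.272, 0.962, -0.006, -0.006]
ft_force: [-0.2, 1.0, -0.1]
grip_width: 0.652
grasp_force: 0.0
```

>>> apply_moves(rows=[{"x": 0, "y": 0, "z": 0, "ax": 0, "ay": 0, "az": 7, "gripper": 0.35}, {"x": 0, "y": 0, "z": 0, "ax": 0, "ay": 0, "az": 7, "gripper": 0.35}, {"x": 0, "y": 0, "z": 0, "ax": 0, "ay": 0, "az": 7, "gripper": 0.35}, {"x": 0, "y": 0, "z": 0, "ax": 0, "ay": 0, "az": 7, "gripper": 0.35}, {"x": 0, "y": 0, "z": 0, "ax": 0, "ay": 0, "az": 0, "gripper": 0.35}])

```text
clock: 15.33
position: [0.4342, -0.1887, 0.1581]
ee_rot: [0.497, 0.868, -0.007, -0.004]
ft_force: [0.0, -0.1, -1.0]
grip_width: 0.649
grasp_force: 0.0
```

```bash
python3 - <<'E'
from h import *
import pickle
o,Rm=state(); print('yaw y',np.degrees(np.arctan2(Rm[1,1],Rm[0,1])))
c=cam('wrist','w10.png'); pickle.dump(c,open('w10.pkl','wb'))
print(np.round(proj(c,[[.408,-.123,.008],[.4345,-.1847,.008],[.461,-.246,.008],[.4345,-.1847,.016]])))
E
```

```text
t 15.33 pos [ 0.4342 -0.1887  0.1581] x [-0.506  0.862 -0.   ] y [ 0.862  0.506 -0.017] z [-0.014 -0.009 -1.   ] q [ 0.06  0.07  0.25  1.96 -0.    1.12  0.85] w 0.6485771201288092 f [ 0.  -0.1 -1. ] g 0.0
yaw y 30.422866409617818
[[297. 125.]
 [288. 194.]
 [280. 253.]
 [288. 196.]]
```

>>> apply_moves(rows=[{"x": 0, "y": 0, "z": 0, "ax": -0.95, "ay": 0, "az": 0, "gripper": 0.35}, {"x": 0, "y": 0, "z": 0, "ax": 0, "ay": 0, "az": 4, "gripper": 0.35}, {"x": 0, "y": 0, "z": 0, "ax": 0, "ay": 0, "az": 3.5, "gripper": 0.35}, {"x": 0, "y": 0, "z": 0, "ax": 0, "ay": 0, "az": 0, "gripper": 0.35}, {"x": 0, "y": 0, "z": 0, "ax": 0, "ay": 0, "az": 0, "gripper": 0.35}])

```text
clock: 15.8
position: [0.4345, -0.1889, 0.1589]
ee_rot: [0.548, 0.836, 0.0, 0.001]
ft_force: [-0.7, 0.1, -0.3]
grip_width: 0.647
grasp_force: 0.0
```

```bash
python3 - <<'E'
from h import *
import pickle
c=cam('wrist','w11.png'); pickle.dump(c,open('w11.pkl','wb'))
o,Rm=state(); print('yaw y',np.degrees(np.arctan2(Rm[1,1],Rm[0,1])))
im=c['color'].astype(int); V=im.max(2); d=im[...,2]-im[...,0]
m=((d<-3)|(V<70)).astype(np.uint8); m[:,:200]=0; m[:,360:]=0
m=cv2.morphologyEx(m,cv2.MORPH_OPEN,np.ones((3,3),np.uint8))
print('pred',np.round(proj(c,[[.408,-.123,.008],[.4345,-.1847,.008],[.461,-.246,.008]])))
for r in range(90,300,15):
    q=np.where(m[r,200:360])[0]+200
    if len(q): print(r,q.min(),q.max(),len(q),np.round(ray(c,[(q.min()+q.max())/2,r],.008)[0,:2],4))
E
```

```text
t 15.85 pos [ 0.4346 -0.1889  0.1589] x [-0.399  0.917 -0.001] y [0.917 0.399 0.001] z [ 0.002 -0.001 -1.   ] q [ 0.06  0.06  0.26  1.97 -0.02  1.11  0.74] w 0.6502885755997224 f [ 0.2 -0.1 -0.7] g 0.0
yaw y 23.491591524047355
pred [[285. 124.]
 [284. 193.]
 [284. 252.]]
90 200 316 117 [ 0.3738 -0.1053]
105 200 331 132 [ 0.385  -0.1145]
120 209 343 135 [ 0.399  -0.1229]
135 225 356 132 [ 0.417 -0.13 ]
150 239 359 121 [ 0.4303 -0.1396]
165 255 359 105 [ 0.4435 -0.1497]
180 271 359 89 [ 0.4572 -0.1601]
195 277 359 83 [ 0.4667 -0.1729]
210 272 359 88 [ 0.4713 -0.1884]
225 274 359 79 [ 0.4795 -0.203 ]
240 276 359 56 [ 0.4879 -0.2181]
255 278 356 28 [ 0.4952 -0.2345]
270 204 359 53 [ 0.4671 -0.267 ]
285 200 359 59 [ 0.4728 -0.2857]
```

```bash
python3 - <<'E'
from h import *
import pickle
c=pickle.load(open('w11.pkl','rb')); im=c['color'].astype(int)
for r in(135,150,175,200,225,245,255):
    print(r,[tuple(int(k) for k in im[r,x]) for x in range(260,312,4)])
E
```

```text
135 [(131, 129, 123), (131, 130, 123), (130, 129, 123), (131, 129, 123), (122, 121, 115), (7, 6, 5), (9, 8, 8), (6, 7, 5), (117, 116, 110), (131, 129, 123), (131, 130, 123), (131, 129, 123), (130, 129, 123)]
150 [(130, 128, 123), (131, 129, 123), (131, 130, 124), (131, 129, 123), (89, 88, 84), (8, 7, 6), (9, 9, 8), (8, 7, 7), (104, 103, 98), (130, 128, 123), (130, 129, 123), (131, 130, 123), (131, 129, 124)]
175 [(183, 184, 191), (146, 145, 143), (131, 129, 123), (131, 129, 123), (97, 95, 89), (120, 111, 100), (118, 111, 100), (119, 111, 100), (124, 122, 115), (131, 130, 123), (131, 130, 124), (131, 129, 123), (131, 129, 123)]
200 [(183, 185, 191), (183, 185, 191), (183, 185, 191), (179, 181, 186), (105, 102, 95), (183, 184, 179), (134, 125, 114), (114, 108, 97), (130, 128, 122), (130, 128, 123), (131, 129, 123), (131, 129, 123), (131, 129, 123)]
225 [(183, 185, 189), (183, 185, 188), (183, 185, 188), (163, 163, 165), (88, 85, 80), (106, 99, 90), (114, 107, 96), (94, 88, 80), (178, 180, 183), (176, 178, 180), (113, 111, 106), (113, 112, 106), (113, 111, 106)]
245 [(183, 185, 188), (182, 185, 187), (183, 185, 187), (183, 185, 188), (164, 165, 165), (182, 175, 160), (182, 175, 159), (125, 118, 107), (182, 184, 190), (183, 185, 191), (183, 185, 191), (183, 185, 189), (183, 185, 188)]
255 [(183, 185, 188), (182, 184, 188), (183, 185, 189), (183, 184, 188), (181, 183, 186), (180, 181, 171), (182, 183, 178), (178, 179, 184), (183, 185, 191), (183, 185, 191), (183, 185, 191), (183, 185, 191), (183, 185, 191)]
```

The marker covers columns 277–291 at row 150 and 278–289 at row 245, so it is aligned with the fingers and centred as predicted. Now I descend.

>>> apply_moves(rows=[{"x": 4, "y": 1.5, "z": 20, "ax": 0, "ay": 0, "az": 0, "gripper": 0.35}, {"x": 0, "y": 0, "z": 35, "ax": 0, "ay": 0, "az": 0, "gripper": 0.35}, {"x": 0, "y": 0, "z": 35, "ax": 0, "ay": 0, "az": 0, "gripper": 0.4}, {"x": 0, "y": 0, "z": 25, "ax": 0, "ay": 0, "az": 0, "gripper": 0.45}, {"x": 0, "y": 0, "z": 14, "ax": 0, "ay": 0, "az": 0, "gripper": 0.5}])

```text
clock: 16.27
position: [0.433, -0.1841, 0.0271]
ee_rot: [0.549, 0.836, -0.0, -0.001]
ft_force: [-0.7, -0.3, -0.1]
grip_width: 0.501
grasp_force: 0.0
```

>>> apply_moves(rows=[{"x": 0, "y": 0, "z": 6, "ax": 0, "ay": 0, "az": 0, "gripper": 0.55}, {"x": 0, "y": 0, "z": 3, "ax": 0, "ay": 0, "az": 0, "gripper": 0.6}, {"x": 0, "y": 0, "z": 0, "ax": 0, "ay": 0, "az": 0, "gripper": 0.6}, {"x": 0, "y": 0, "z": 0, "ax": 0, "ay": 0, "az": 0, "gripper": 0.6}, {"x": 0, "y": 0, "z": 0, "ax": 0, "ay": 0, "az": 0, "gripper": 0.6}])

```text
clock: 16.68
position: [0.4356, -0.1849, 0.0221]
ee_rot: [0.55, 0.835, 0.001, 0.002]
ft_force: [-0.2, -0.3, 0.0]
grip_width: 0.398
grasp_force: 0.0
```

```bash
python3 - <<'E'
from h import *
togo([.4345,-.1847,.0155])
E
```

```text
t 16.68 pos [ 0.4356 -0.1849  0.0221] x [-0.395  0.918 -0.003] y [0.918 0.395 0.003] z [ 0.004 -0.001 -1.   ] q [ 0.08  0.26  0.25  2.08 -0.09  0.8   0.79] w 0.39849584228959234 f [-0.2 -0.3  0. ] g 0.0
togo mm tool xyz [ 0.7 -0.9  6.6]
```

>>> apply_moves(rows=[{"x": 0, "y": -1, "z": 3, "ax": 0, "ay": 0, "az": 0, "gripper": 0.65}, {"x": 0, "y": 0, "z": 3, "ax": 0, "ay": 0, "az": 0, "gripper": 0.7}, {"x": 0, "y": 0, "z": 0, "ax": 0, "ay": 0, "az": 0, "gripper": 0.75}, {"x": 0, "y": 0, "z": 0, "ax": 0, "ay": 0, "az": 0, "gripper": 0.85}, {"x": 0, "y": 0, "z": 0, "ax": 0, "ay": 0, "az": 0, "gripper": 1}], newtons=25)

```text
clock: 17.1
position: [0.4339, -0.1851, 0.0151]
ee_rot: [0.55, 0.835, 0.0, 0.001]
ft_force: [0.2, 0.5, -0.5]
grip_width: 0.169
grasp_force: 24.3
```

>>> apply_moves(rows=[{"x": 0, "y": 0, "z": 0, "ax": 0, "ay": 0, "az": 0, "gripper": 1}, {"x": 0, "y": 0, "z": 0, "ax": 0, "ay": 0, "az": 0, "gripper": 1}, {"x": 0, "y": 0, "z": -8, "ax": 0, "ay": 0, "az": 0, "gripper": 1}, {"x": 0, "y": 0, "z": -20, "ax": 0, "ay": 0, "az": 0, "gripper": 1}, {"x": 0, "y": 0, "z": -30, "ax": 0, "ay": 0, "az": 0, "gripper": 1}])

```text
clock: 17.52
position: [0.4321, -0.1846, 0.0723]
ee_rot: [0.55, 0.835, -0.001, -0.001]
ft_force: [-0.2, -0.0, -0.6]
grip_width: 0.166
grasp_force: 24.4
```

```bash
python3 - <<'E'
from h import *
import pickle
# grey tray pose: far view w1 corners + red pen; top estimates
t=pickle.load(open('top.pkl','rb'))
P=ray(t,np.array([[76,149],[203,168],[163,354],[35,330]])/2.6667+[100,90],.032)
print(np.round(P,3),P.mean(0),[np.degrees(np.arctan2(*(P[i]-P[j])[1::-1])) for i,j in((0,3),(1,2),(0,1),(3,2))],[np.linalg.norm(P[i]-P[j]) for i,j in((0,3),(1,2),(0,1),(3,2))])
w=pickle.load(open('w1.pkl','rb'))
Q=ray(w,[[258,206],[380,199],[379,344],[273,353]],.032); print(np.round(Q,3),Q.mean(0),[np.degrees(np.arctan2(*(Q[i]-Q[j])[1::-1])) for i,j in((0,1),(2,1),(3,0))])
o,Rm=state(); print('yaw',np.degrees(np.arctan2(Rm[1,1],Rm[0,1])))
c=cam('wrist','w12.png'); im=c['color'].astype(int)
print(np.round(proj(c,o['position']+Rm@np.array([[0,0,.007],[.04,0,.007],[.065,0,.007],[.072,0,.007]]).T.T.reshape(-1,3)[k] if 0 else [o['position']+Rm@np.array([a,0,.007]) for a in(0,.04,.06,.075)])))
E
```

```text
[[0.722 0.234 0.032]
 [0.702 0.1   0.032]
 [0.51  0.129 0.032]
 [0.532 0.262 0.032]] [0.61629055 0.18108206 0.032     ] [np.float64(-8.312638881845094), np.float64(-8.682713550588431), np.float64(81.67089794105591), np.float64(80.63769696348368)] [np.float64(0.19212525704918143), np.float64(0.19455535906999177), np.float64(0.13579672397553874), np.float64(0.13456267059743832)]
[[0.502 0.139 0.032]
 [0.526 0.27  0.032]
 [0.724 0.241 0.032]
 [0.704 0.103 0.032]] [0.61392345 0.18827521 0.032     ] [np.float64(-100.69979299564741), np.float64(-8.133431327118373), np.float64(-10.312840157225311)]
t 17.52 pos [ 0.4321 -0.1846  0.0723] x [-0.395  0.919  0.001] y [ 0.919  0.395 -0.002] z [-0.003 -0.    -1.   ] q [ 0.07  0.17  0.26  2.06 -0.05  0.92  0.76] w 0.16567493816399143 f [-0.2 -0.  -0.6] g 24.421556430970668
yaw 23.269409263289013
[[283. 271.]
 [283. 200.]
 [283. 160.]
 [283. 128.]]
```

The marker is held (opening about 14 mm, 24 N) and lifted level. The grey tray's centre is about (0.615, 0.185), with its long axis at −9.3°. I'll carry the marker there at z ≈ 0.15, then turn it.

>>> apply_moves(rows=[{"x": 0, "y": 0, "z": -25, "ax": 0, "ay": 0, "az": 0, "gripper": 1}, {"x": 10, "y": 12, "z": -25, "ax": 0, "ay": 0, "az": 0, "gripper": 1}, {"x": 20, "y": 24, "z": -20, "ax": 0, "ay": 0, "az": 0, "gripper": 1}, {"x": 25, "y": 30, "z": -10, "ax": 0, "ay": 0, "az": 0, "gripper": 1}, {"x": 25, "y": 30, "z": 0, "ax": 0, "ay": 0, "az": 0, "gripper": 1}])

```text
clock: 17.98
position: [0.4922, -0.0729, 0.1567]
ee_rot: [0.551, 0.835, 0.002, 0.003]
ft_force: [1.1, -1.2, 1.1]
grip_width: 0.168
grasp_force: 24.5
```

>>> apply_moves(rows=[{"x": 25, "y": 30, "z": 0, "ax": 0, "ay": 0, "az": 0, "gripper": 1}, {"x": 25, "y": 30, "z": 0, "ax": 0, "ay": 0, "az": 0, "gripper": 1}, {"x": 25, "y": 30, "z": 0, "ax": 0, "ay": 0, "az": 0, "gripper": 1}, {"x": 25, "y": 30, "z": 0, "ax": 0, "ay": 0, "az": 0, "gripper": 1}, {"x": 25, "y": 30, "z": 0, "ax": 0, "ay": 0, "az": 0, "gripper": 1}])

```text
clock: 18.4
position: [0.5793, 0.1023, 0.1537]
ee_rot: [0.55, 0.835, 0.0, 0.001]
ft_force: [0.2, -0.3, 0.0]
grip_width: 0.168
grasp_force: 24.5
```

>>> apply_moves(rows=[{"x": 24, "y": 30, "z": 0, "ax": 0, "ay": 0, "az": 0, "gripper": 1}, {"x": 15, "y": 20, "z": 0, "ax": 0, "ay": 0, "az": 0, "gripper": 1}, {"x": 7, "y": 8, "z": 0, "ax": 0, "ay": 0, "az": 0, "gripper": 1}, {"x": 0, "y": 0, "z": 0, "ax": 0, "ay": 0, "az": -4, "gripper": 1}, {"x": 0, "y": 0, "z": 0, "ax": 0, "ay": 0, "az": -6, "gripper": 1}])

```text
clock: 18.82
position: [0.6137, 0.1661, 0.1531]
ee_rot: [0.474, 0.881, -0.0, 0.001]
ft_force: [0.1, -0.9, -0.6]
grip_width: 0.175
grasp_force: 24.5
```

>>> apply_moves(rows=[{"x": 0, "y": 0, "z": 0, "ax": 0, "ay": 0, "az": -6.5, "gripper": 1}, {"x": 0, "y": 0, "z": 0, "ax": 0, "ay": 0, "az": -6.5, "gripper": 1}, {"x": 0, "y": 0, "z": 0, "ax": 0, "ay": 0, "az": -6.5, "gripper": 1}, {"x": 0, "y": 0, "z": 0, "ax": 0, "ay": 0, "az": -6.5, "gripper": 1}, {"x": 0, "y": 0, "z": 0, "ax": 0, "ay": 0, "az": -6.5, "gripper": 1}])

```text
clock: 19.23
position: [0.6137, 0.1647, 0.1535]
ee_rot: [0.208, 0.978, -0.001, 0.001]
ft_force: [0.3, -0.7, -0.5]
grip_width: 0.168
grasp_force: 24.5
```

>>> apply_moves(rows=[{"x": 0, "y": 0, "z": 0, "ax": 0, "ay": 0, "az": -6.5, "gripper": 1}, {"x": 0, "y": 0, "z": 0, "ax": 0, "ay": 0, "az": -5, "gripper": 1}, {"x": 0, "y": 0, "z": 0, "ax": 0, "ay": 0, "az": -3.5, "gripper": 1}, {"x": 0, "y": 0, "z": 0, "ax": 0, "ay": 0, "az": 0, "gripper": 1}, {"x": 0, "y": 0, "z": 0, "ax": 0, "ay": 0, "az": 0, "gripper": 1}])

```text
clock: 19.65
position: [0.6138, 0.1649, 0.1534]
ee_rot: [0.082, 0.997, -0.0, 0.001]
ft_force: [0.1, -1.3, 0.1]
grip_width: 0.167
grasp_force: 24.5
```

```bash
python3 - <<'E'
from h import *
import pickle
o,Rm=state(); print('yaw',np.degrees(np.arctan2(Rm[1,1],Rm[0,1])))
c=cam('wrist','w13.png'); pickle.dump(c,open('w13.pkl','wb')); im=c['color'].astype(int)
# predicted rim: near corners and wall
C=np.array([.615,.185]);u=np.array([.987,-.162]);v=np.array([.162,.987])
pts=[[*(C+a*u+b*v),.032] for a,b in((-.099,-.069),(-.099,0),(-.099,.069),(-.03,-.069),(-.03,.069))]
print(np.round(proj(c,pts)))
print('marker end pred',np.round(proj(c,[o['position']+Rm@np.array([a,0,.007]) for a in(.03,.0675)])))
H,S,V=cv2.split(cv2.cvtColor(c['color'],cv2.COLOR_RGB2HSV))
blob(c,(S>150)&((H<8)|(H>172)),(250,100,560,419),.009,'red')
togo([.612,.165,.0205])
E
```

```text
t 19.65 pos [0.6138 0.1649 0.1534] x [-0.987  0.163 -0.002] y [ 0.163  0.987 -0.001] z [ 0.002 -0.001 -1.   ] q [-0.23  0.42 -0.14  1.54  0.06  1.19  1.03] w 0.16669229835445487 f [ 0.1 -1.3  0.1] g 24.49839866383627
yaw 80.59837753428806
[[223.  88.]
 [308.  88.]
 [393.  88.]
 [228. 172.]
 [384. 172.]]
marker end pred [[284. 220.]
 [284. 145.]]
red [351. 208.] ctr [0.6395 0.2294 0.009 ] [(np.float64(0.139), np.float64(169.6)), (np.float64(0.008), np.float64(75.6))]
t 19.7 pos [0.6138 0.1651 0.1533] x [-0.987  0.163 -0.002] y [ 0.163  0.987 -0.001] z [ 0.002 -0.001 -1.   ] q [-0.23  0.42 -0.14  1.54  0.06  1.19  1.03] w 0.17176769686197096 f [0.1 0.1 0.4] g 24.498475753607636
togo mm tool xyz [  2.   -0.3 132.8]
```

```bash
python3 - <<'E'
from h import *
import pickle
c=pickle.load(open('w13.pkl','rb')); V=c['color'].max(2).astype(int)
print('pred side cols row130',np.round(proj(c,[[*(np.array([.615,.185])+a*np.array([.987,-.162])+b*np.array([.162,.987])),.032] for a,b in((-.066,-.069),(-.066,.069))])))
print('row130 L',V[130,200:260:3],'R',V[130,360:420:3]); print('col330',V[70:115:3,330],'col250',V[70:115:3,250])
print('marker col284',V[110:250:6,284])
print('row190',V[190,262:310:3])
E
```

```text
pred side cols row130 [[226. 130.]
 [389. 130.]]
row130 L [152 152 153 152 153 152 152 152 153 113  63  54  28  69 110 116 116 116
 116 128] R [121 122 111 106 107  52  23  24  76 120 178 217 217 217 217 216 216 216
 216 217]
col330 [217 216 216 216 216 216 216 217 175 123  88  66  70  72 128] col250 [217 217 217 217 216 216 217 217 210 108 103  59  70  71 131]
marker col284 [ 97 132 131 129 127 126  13  20  21  21  22  28  23  23  20  20  22  20
  20  16  11  10 103 137]
row190 [ 57  57  47  11  17  20  18  23  26  22  18  12  94 119 119 119]
```

The rim edges agree (left 227, right 391, near row 95, so the tray lies about 5 mm further than I estimated). The marker is centred at column 284 and parallel to the tray. Lowering.

>>> apply_moves(rows=[{"x": -3, "y": 0, "z": 20, "ax": 0, "ay": 0, "az": 0, "gripper": 1}, {"x": 0, "y": 0, "z": 35, "ax": 0, "ay": 0, "az": 0, "gripper": 1}, {"x": 0, "y": 0, "z": 35, "ax": 0, "ay": 0, "az": 0, "gripper": 1}, {"x": 0, "y": 0, "z": 22, "ax": 0, "ay": 0, "az": 0, "gripper": 1}, {"x": 0, "y": 0, "z": 10, "ax": 0, "ay": 0, "az": 0, "gripper": 1}])

```text
clock: 20.12
position: [0.6148, 0.1642, 0.0274]
ee_rot: [0.081, 0.997, -0.001, -0.001]
ft_force: [-0.9, -0.4, 0.2]
grip_width: 0.172
grasp_force: 24.5
```

>>> apply_moves(rows=[{"x": 0, "y": 0, "z": 4, "ax": 0, "ay": 0, "az": 0, "gripper": 1}, {"x": 0, "y": 0, "z": 2, "ax": 0, "ay": 0, "az": 0, "gripper": 1}, {"x": 0, "y": 0, "z": 0, "ax": 0, "ay": 0, "az": 0, "gripper": 1}, {"x": 0, "y": 0, "z": 0, "ax": 0, "ay": 0, "az": 0, "gripper": 1}, {"x": 0, "y": 0, "z": 0, "ax": 0, "ay": 0, "az": 0, "gripper": 1}])

```text
clock: 20.53
position: [0.6179, 0.1654, 0.0267]
ee_rot: [0.081, 0.997, 0.0, 0.002]
ft_force: [0.4, 0.5, -0.2]
grip_width: 0.165
grasp_force: 24.5
```

>>> apply_moves(rows=[{"x": 0, "y": 0, "z": 2, "ax": 0, "ay": 0, "az": 0, "gripper": 1}, {"x": 0, "y": 0, "z": 2, "ax": 0, "ay": 0, "az": 0, "gripper": 1}, {"x": 0, "y": 0, "z": 1.5, "ax": 0, "ay": 0, "az": 0, "gripper": 1}, {"x": 0, "y": 0, "z": 0, "ax": 0, "ay": 0, "az": 0, "gripper": 1}, {"x": 0, "y": 0, "z": 0, "ax": 0, "ay": 0, "az": 0, "gripper": 1}])

```text
clock: 20.95
position: [0.6169, 0.1651, 0.0194]
ee_rot: [0.081, 0.997, -0.0, 0.001]
ft_force: [-0.1, 0.2, -0.0]
grip_width: 0.167
grasp_force: 24.5
```

>>> apply_moves(rows=[{"x": 0, "y": 0, "z": 0.5, "ax": 0, "ay": 0, "az": 0, "gripper": 1}, {"x": 0, "y": 0, "z": 0, "ax": 0, "ay": 0, "az": 0, "gripper": 1}, {"x": 0, "y": 0, "z": 0, "ax": 0, "ay": 0, "az": 0, "gripper": 0.82}, {"x": 0, "y": 0, "z": 0, "ax": 0, "ay": 0, "az": 0, "gripper": 0.78}, {"x": 0, "y": 0, "z": 0, "ax": 0, "ay": 0, "az": 0, "gripper": 0.72}])

```text
clock: 21.37
position: [0.617, 0.1651, 0.0191]
ee_rot: [0.08, 0.997, -0.0, 0.001]
ft_force: [-0.6, -0.5, -0.5]
grip_width: 0.279
grasp_force: 0.0
```

>>> apply_moves(rows=[{"x": 0, "y": 0, "z": 0, "ax": 0, "ay": 0, "az": 0, "gripper": 0.65}, {"x": 0, "y": 0, "z": 0, "ax": 0, "ay": 0, "az": 0, "gripper": 0.6}, {"x": 0, "y": 0, "z": -10, "ax": 0, "ay": 0, "az": 0, "gripper": 0.6}, {"x": 0, "y": 0, "z": -30, "ax": 0, "ay": 0, "az": 0, "gripper": 0.6}, {"x": 0, "y": 0, "z": -40, "ax": 0, "ay": 0, "az": 0, "gripper": 0.6}])

```text
clock: 21.78
position: [0.6148, 0.1646, 0.0976]
ee_rot: [0.08, 0.997, -0.001, -0.002]
ft_force: [0.7, -0.3, 1.9]
grip_width: 0.401
grasp_force: 0.0
```

>>> apply_moves(rows=[{"x": 0, "y": 0, "z": -40, "ax": 0, "ay": 0, "az": 0, "gripper": 0.6}, {"x": 0, "y": 0, "z": -40, "ax": 0, "ay": 0, "az": 0, "gripper": 0.6}, {"x": 0, "y": 0, "z": -20, "ax": 0, "ay": 0, "az": 0, "gripper": 0.6}, {"x": 0, "y": 0, "z": 0, "ax": 0, "ay": 0, "az": 0, "gripper": 0.6}, {"x": 0, "y": 0, "z": 0, "ax": 0, "ay": 0, "az": 0, "gripper": 0.6}])

```text
clock: 22.2
position: [0.6172, 0.1655, 0.2012]
ee_rot: [0.081, 0.997, 0.0, 0.002]
ft_force: [-0.5, -0.4, -1.2]
grip_width: 0.399
grasp_force: 0.0
```

```bash
python3 - <<'E'
from h import *
state(); c=cam('wrist','w14.png'); H,S,V=cv2.split(cv2.cvtColor(c['color'],cv2.COLOR_RGB2HSV)); im=c['color'].astype(int)
blob(c,(S>150)&((H<8)|(H>172)),(290,60,450,400),.009,'red')
C=np.array([.617,.165]);u=np.array([.987,-.162])
E=proj(c,[[*(C+a*u),.012] for a in(-.0675,-.02,0,.0675)]); print(np.round(E))
x0,x1=int(E[:,0].min())-25,int(E[:,0].max())+25
for r in np.linspace(E[0,1]-9,E[3,1]+9,9).astype(int): print(r,x0,V[r,x0:x1:4])
t=cam('top'); h2=cv2.split(cv2.cvtColor(t['color'],cv2.COLOR_RGB2HSV))
blob(t,(h2[1]>110)&(h2[0]<25),(240,150,320,230),.08,'orange')
print('pred top: bottle/vial',proj(t,[[.5747,-.1769,.08],[.629,-.19,.056]]))
blob(t,h2[2]<70,(270,160,300,195),.056,'blackcap')
blob(t,h2[2]<90,(340,230,390,265),.024,'timer')
E
```

```text
t 22.2 pos [0.6172 0.1655 0.2012] x [-0.987  0.161 -0.005] y [0.161 0.987 0.001] z [ 0.005  0.    -1.   ] q [-0.23  0.39 -0.14  1.48  0.06  1.28  1.04] w 0.3993432830564641 f [-0.5 -0.4 -1.2] g 0.0
red [340.7 192. ] ctr [0.6388 0.2294 0.009 ] [(np.float64(0.138), np.float64(169.3)), (np.float64(0.008), np.float64(76.1))]
[[283. 126.]
 [283. 170.]
 [283. 187.]
 [283. 241.]]
116 257 [121 120 120 121 122 121 122 121 121 121 121 120 121]
133 257 [118 118 118 119 119  42  17  16  91 118 119 119 118]
149 257 [ 64  96 115 115 115  20  19  15  43 116 116 116 115]
166 257 [ 64  63  63  64 112  17  18  16  26 114 113 112 113]
183 257 [ 53  53  53  53  54  96 137 193  93 110 110 111 111]
199 257 [ 62  61  61  62  61 103 142 133  68  88 109 108 108]
216 257 [ 62  62  62  62  62 101 140 130  63  61  60  60  61]
233 257 [ 60  60  60  60  61  95 136 126  61  61  61  61  62]
249 257 [61 60 60 60 60 60 59 60 60 59 59 60 61]
orange [277.5 196.5] ctr [ 0.5746 -0.1771  0.08  ] [(np.float64(0.017), np.float64(-61.9)), (np.float64(0.017), np.float64(-153.1))]
pred top: bottle/vial [[277.40464154 196.45454322]
 [282.75318137 178.28937616]]
blackcap [283. 180.] ctr [ 0.6244 -0.1907  0.056 ] [(np.float64(0.021), np.float64(-89.1)), (np.float64(0.027), np.float64(-179.3))]
timer [363.3 248.6] ctr [ 0.4514 -0.4039  0.024 ] [(np.float64(0.077), np.float64(-75.3)), (np.float64(0.05), np.float64(-166.7))]
```

The marker lies straight at columns 277–289, rows 126–241, just where predicted. The red pen and timer have not moved, and the bottle and vial still stand. Handing in.

```bash
python3 -c "
from workcell import *
print(hand_in())"
```

```text
the job is handed in; nothing more can be done
None
```

The job is handed in at about 22 s of the 67 s: the black-capped vial and the orange-capped bottle stand upright in the green tray, the marker lies flat along the grey tray, and by the last camera checks the red pen and timer had not moved (white-capped vial last seen standing after the bottle was placed; petri dish not re-measured).

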